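# Interleave, stack and hold the keeper at the third click

## Robot

A 6-joint arm with a two-finger parallel gripper is mounted at the origin on the work surface. World frame = base frame: x ahead of the robot, y to its left, z up, the work surface at z = 0. Lengths are in mm, angles in degrees, forces in N, time in s.
With the tool pointing down it reaches from about 350 to 850 mm from the base axis. Payload 8.1 kg.
Tool frame: the origin (TCP) lies on the centre line of the jaws, within the pads' length; the fingertips stand 8 mm ahead of it and the grasp point (between the pads) lies 11 mm behind it; x points along the fingers, z is the direction in which the jaws open and shut, and the axes are right-handed (so a half turn about x gives the same grasp; the last joint's range is limited). The gripper opens to 85 mm and grips with 20 to 120 N. Pads are 22 mm wide; open, the fingers measure 114 mm over their backs; the gripper's body (76 mm by 85 mm) begins 54 mm behind the grasp point. The pads swing forward as they close: fully open they stand 13 mm farther back than shut.
Start: joints at [61.169, 7.471, 85.268, -0, 87.261, -4.893], TCP at [243.43, 548.404, 239.292] pointing down, gripper open.
Joint ranges: [-169.43, 169.43], [-51.17, 129.36], [1.28, 143.12], [-76.62, 256.62], [0, 156.53], [-152.29, 152.29]. Speed limits (degrees/s): [136.94, 136.94, 159.86, 180, 180, 180].

## Interface

Orientations are given as [roll, pitch, yaw] about the fixed x, y, z axes, in that order (R = Rz(yaw) Ry(pitch) Rx(roll)).
In Python, from bench import r, vision, order gives the robot as it stands. The module is installed in compiled form; this text tells all that it offers.
- The arm moves only by the shell command python3 -m jog 'ROWS' [FORCE]. ROWS is JSON, a list of rows, each a list of 3 entries, a list of its own where there are three numbers: the shift along the world's x, y, z in m, then the turn, a rotation vector about the world's x, y, z in rad, then the opening, from -1 (shut) to 1 (fully open). A call has 1 to 5 rows; each row is the pose to reach, as a shift and turn from the pose commanded when the call began; what a row does not reach only later rows make up. A row lasts 1/12 s, in which the tool goes at most 41.7 mm and 7.16 degrees, less where a joint would pass 70% of its speed; a pose out of reach is approached as far as the arm can. A call with a gripper value outside its range is refused whole. The fingers move at their own pace and stop on an object; FORCE is the grip in N (left out, the last holds). Time passes only in rows, so rows that repeat a pose let the fingers close. It gives the time, the measured TCP pose, the force and the opening at its end, in the units of the state.
- r.sense(): the state, without advancing time (a new reading comes with each control period).
- vision.snapshot(name): name is "scene" or "top" or "wrist"; returns the picture (384x512x3 uint8, red, green, blue); there is no depth.
- vision.camera_model(name): a dict with "fov_y" (degrees; the focal length in pixels is half the picture's height over the tangent of half this angle, whatever the lens; pixels are square), "cx", "cy" (the principal point, pixels), "world_to_cam" (4x4, takes a point from world to camera coordinates). Camera axes: x right, y down, z forward; pixel columns grow to the right and rows downward; lengths in mm; the calibration is good to about 2 mm. The wrist camera is an equidistant fisheye: a pixel r from the principal point sees the ray r / f radians off the axis. A picture is of the moment at which its call begins: read the wrist's pose just before it. camera_model takes no time and is no camera call; for the wrist camera it gives the pose at the moment of the call.
- order.hand_in(): hands the job in, once; it reports no verdict.
The state is a dict: "time": time; "joint_pos": joint angles; "qd": joint speeds; "joint_efforts": joint torques, N m; "tool_pos": TCP position; "tcp_rot": TCP orientation; "ft_force": force on the tool from outside, world axes, zero at the start; "wrist_torque": the same for the moment, N m; "finger_gap": finger opening in mm.
Only numpy, scipy, OpenCV 4.12 (cv2) and the standard library are available. Lean on these libraries where they do the work, as an engineer would, in place of code of your own. Each camera call takes 0.05 s, during which the arm holds its last target.

## Task

Set the fibreboard separator down squarely on the metal plate that lies on the fixture's saddle, then set the second metal plate down squarely on the separator; lay them, do not drop them. Then grip the fixture's sprung keeper knob and turn it clockwise from home, counting the clicks, to the third stop, where its arm lies straight over the stack, without running on towards the fourth. It springs back if let go, so the program finishes with the gripper still holding the knob at the third stop; leave the tin, hammer and screwdriver alone.

Things in the scene. Friction and masses are not known exactly. Their poses are not given: they have to be found in the camera images.
- seat (a point): Centre of the top face of the fixture's dark steel saddle bar (110 mm long in x, 40 mm wide, top 26 mm above the bench). x runs along the saddle towards the knob, z up. The stack is centred here, long sides along x; plates and separator overhang the bar on both long sides, so fingers can pass beside it.
- fixture: The bolted-down fixture: grey base plate 290 x 90 mm, 8 mm thick, carrying the saddle and the knob post (index ring 64 mm across, top 52 mm up). Origin on the bench right below the seat, same axes as the seat; the knob's vertical axis is at x = +130 mm, y = 0.
- lower_plate_center (a point): Centre (half-way up) of the loose aluminium plate already on the saddle: 120 mm (x) x 54 mm (y) x 10 mm thick (z), 175 g or so, two dark 14 mm round holes near its ends.
- separator_center (a point): Centre of the loose brown fibreboard separator: plain flat sheet, 130 mm (x) x 64 mm (y) x 6 mm thick (z), about 50 g, no holes. It starts flat on one of two dark wooden rests (100 x 40 mm, 24 mm high, narrower than the sheet so that fingers can pass beside it). Once laid its centre is 13 mm above the seat.
- upper_plate_center (a point): Centre of the second loose aluminium plate, same as the lower one: 120 mm (x) x 54 mm (y) x 10 mm thick (z), with two dark holes; starts flat on the other wooden rest. Once laid its centre is 21 mm above the seat; the separator below stands out 5 mm beyond it on every side.
- knob_grip (a point): Point on the knob's vertical axis at the height to grip, 86 mm above the bench. The black grip bar is 46 mm long (x of this point) and 14 mm thick (y); its top is 12 mm above this point, 17 mm of it is free below, above a black 38 mm disc. Grip it across its thickness from above and turn about the vertical.
- knob (a joint): Knob angle, rad: 0 at home (end stop), growing clockwise seen from above, to 2.09 at the far end. Clicks every 24 degrees (0.419 rad); third stop at 1.257. A spring (0.12 N m at home, 0.16 at third stop) always drives it home; the resistance swings by +-0.10 N m at each click, dropping before a stop and rising after it, and no stop holds by itself.
- knob_tip (a point): Far end of the knob's keeper arm, on its centre line, 56 mm above the bench, x along the arm and the grip bar. The flat steel arm, 18 mm wide, reaches 106 mm from the axis, underside 57 mm above the bench, 5 mm over a finished stack (56 mm: a thicker round tip); at the third stop it points along the saddle.
- grease_tin: Bystander: closed tin, 72 mm across, 75 mm high, standing on the bench beyond the rests. Leave alone.
- hammer: Bystander: hammer lying on the bench beyond the fixture. Leave alone.
- screwdriver: Bystander: screwdriver lying on the bench at the near left. Leave alone.
Mind the look-alikes: they are no part of the job. What is shaped like the part that bears lower_plate_center but red is not meant.

How it is judged:
By the outcome, as a careful person would: the job done as asked, in the order asked, and still so for the second after the job is handed in, while the arm keeps its last pose, push and grip.
It also fails if it takes over 72 s, if anything falls off the work surface, if the arm or the gripper's body presses on something with over 40 N, if the wrist force passes 120 N, or if a joint passes its speed limit or range.

## Working session

There is one attempt and no reset: what is moved stays moved. The work goes in short steps, Python scripts to look and compute and a shell command to move; the robot and the scene stay as the last step left them, time stands still between calls to the robot, and variables do not carry over. Pictures are saved under pics/ and viewed, and the job is handed in when it is done.

```bash
mkdir -p pics; python3 - <<'E'
from bench import r, vision
import cv2
for n in ("scene","top"):
    im=vision.snapshot(n); cv2.imwrite(f"pics/{n}0.png",cv2.cvtColor(im,cv2.COLOR_RGB2BGR))
    m=vision.camera_model(n); print(n,m)
s=r.sense(); print(s)
E
```

```text
scene {'fov_y': 44.736713910222065, 'cx': 256.65464327927134, 'cy': 199.3322429977004, 'world_to_cam': array([[ 4.29404057e-01,  9.02876880e-01, -2.06275243e-02,
        -2.52683577e+02],
       [ 5.88640581e-01, -2.97130872e-01, -7.51808162e-01,
        -2.44983903e+02],
       [-6.84919282e-01,  3.10687277e-01, -6.59059173e-01,
         1.63065140e+03],
       [ 0.00000000e+00,  0.00000000e+00,  0.00000000e+00,
         1.00000000e+00]])}
top {'fov_y': 47.51267670541867, 'cx': 256.6770435475604, 'cy': 193.07586859180714, 'world_to_cam': array([[-1.59578317e-02, -9.99469897e-01,  2.83773206e-02,
         1.22599548e+00],
       [-9.94248115e-01,  1.28555851e-02, -1.06326945e-01,
         5.27394232e+02],
       [ 1.05905774e-01, -2.99108450e-02, -9.93926209e-01,
         1.15861027e+03],
       [ 0.00000000e+00,  0.00000000e+00,  0.00000000e+00,
         1.00000000e+00]])}
{'time': 0.1, 'joint_pos': array([ 6.11695515e+01,  7.51075226e+00,  8.53258088e+01,  3.43936009e-04,
        8.72626202e+01, -4.89498215e+00]), 'qd': array([-0.04065351, -0.18786533, -0.26336766,  0.06630147, -0.04512071,
       -0.01388851]), 'joint_efforts': array([ 2.05156968e-03, -5.70943451e+01, -5.01947844e+01, -7.50628573e-07,
        7.87786092e-03,  4.91083517e-05]), 'tool_pos': array([243.17479516, 547.95722678, 238.32309406]), 'tcp_rot': array([ 174.90657441,   89.90081816, -119.02890869]), 'ft_force': array([ 0.83364818, -0.21200718, -0.48039785]), 'wrist_torque': array([ 0.00780252,  0.02287165, -0.03734577]), 'finger_gap': 85.60337450822963}
```

View pics/scene0.png

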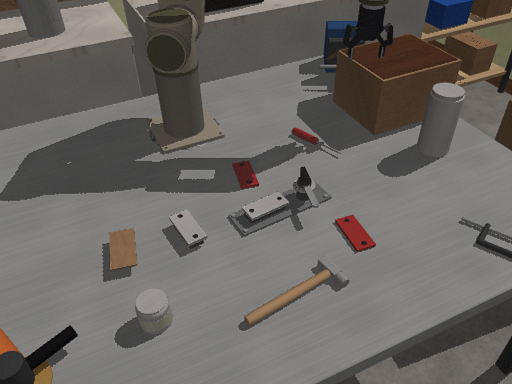

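View pics/top0.png

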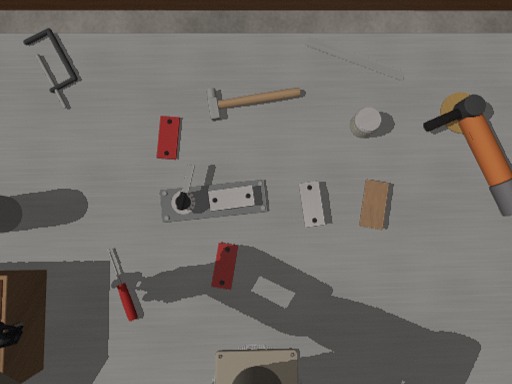

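```bash
cat > h.py <<'E'
import numpy as np, cv2
from bench import r, vision
def cam(n):
    m=vision.camera_model(n); H=m.get("height",384)
    f=192/np.tan(np.radians(m["fov_y"]/2)); return f,m["cx"],m["cy"],np.array(m["world_to_cam"])
def cast(n,uv,z,c=None):
    f,cx,cy,W=c or cam(n); out=[]
    for u,v in np.reshape(uv,(-1,2)):
        a,b=u-cx,v-cy
        if n=="wrist":
            rr=np.hypot(a,b); t=rr/f; d=np.array([a/rr*np.sin(t),b/rr*np.sin(t),np.cos(t)]) if rr>0 else np.array([0,0,1.])
        else: d=np.array([a/f,b/f,1])
        R=W[:3,:3]; o=-R.T@W[:3,3]; d=R.T@d; s=(z-o[2])/d[2]; out.append(o+s*d)
    return np.array(out)
def proj(n,P,c=None):
    f,cx,cy,W=c or cam(n); out=[]
    for p in np.reshape(P,(-1,3)):
        q=W[:3,:3]@p+W[:3,3]
        if n=="wrist":
            rho=np.hypot(q[0],q[1]); t=np.arctan2(rho,q[2]); out.append([cx+f*t*q[0]/rho,cy+f*t*q[1]/rho])
        else: out.append([cx+f*q[0]/q[2],cy+f*q[1]/q[2]])
    return np.array(out)
def save(im,name,box=None,k=1):
    if box: x0,y0,x1,y1=box; im=im[y0:y1,x0:x1]
    im=cv2.resize(im,None,fx=k,fy=k,interpolation=cv2.INTER_CUBIC); cv2.imwrite("pics/"+name,cv2.cvtColor(im,cv2.COLOR_RGB2BGR))
E
python3 - <<'E'
import cv2,numpy as np
im=cv2.imread("pics/top0.png")[...,::-1]
from h import *
save(im,"top0c.png",(140,145,410,255),2.9)
for u,v in [(312,203),(375,204),(235,198),(205,215),(312,240)]: print(im[v,u])
hsv=cv2.cvtColor(np.ascontiguousarray(im),cv2.COLOR_RGB2HSV)
print(hsv[203,312],hsv[204,375],hsv[240,312])
E
```

```text
[154 149 145]
[136 107  81]
[152 149 146]
[105 105 104]
[133 131 129]
[ 13  15 154] [ 14 103 136] [ 15   8 133]
```

View pics/top0c.png

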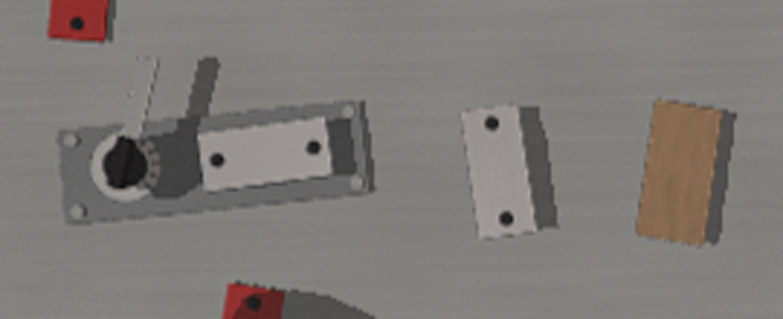

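The top crop shows the grey plate on the fixture at (232,198), knob at (183,201), the loose aluminium plate at (312,203), the brown separator at (375,204). The candidates for the plate are the silver ones at (232,198) and (312,203); the red ones at (168,138) and (225,266) are the look-alikes and are excluded by colour. The silver plate at (232,198) lies on the saddle, so it is the lower one.

```bash
python3 - <<'E'
from h import *
im=np.ascontiguousarray(cv2.imread("pics/top0.png")[...,::-1])
hsv=cv2.cvtColor(im,cv2.COLOR_RGB2HSV)
def rect(mask,box,z,n="top"):
    m=np.zeros(mask.shape,np.uint8); x0,y0,x1,y1=box; m[y0:y1,x0:x1]=mask[y0:y1,x0:x1]*255
    m=cv2.morphologyEx(m,cv2.MORPH_CLOSE,np.ones((7,7),np.uint8)); m=cv2.morphologyEx(m,cv2.MORPH_OPEN,np.ones((3,3),np.uint8))
    cs,_=cv2.findContours(m,cv2.RETR_EXTERNAL,cv2.CHAIN_APPROX_NONE); c=max(cs,key=cv2.contourArea)
    P=cast(n,c[:,0],z)[:,:2].astype(np.float32); return cv2.minAreaRect(P)
br=im.min(2)>138
print("sep",rect(hsv[...,1]>70,(350,170,405,240),30))
print("up",rect(br,(290,170,345,235),34))
print("low",rect(br,(205,175,262,220),36))
for b,n in (((205,175,262,220),'low'),((290,170,345,235),'up')):
    x0,y0,x1,y1=b; m=((im.max(2)<70)[y0:y1,x0:x1]).astype(np.uint8)
    k,l,s,c=cv2.connectedComponentsWithStats(m); print(n,[(s[i,4],cast("top",c[i]+[x0,y0],34)[0,:2].round(1)) for i in range(1,k) if s[i,4]>3])
# base plate bolts
print("knob ~",cast("top",(183,201),98))
save(im,"kn.png",(155,160,275,225),6.5)
E
```

```text
sep ((493.97705078125, -325.8917236328125), (63.77759552001953, 128.89141845703125), 79.18160247802734)
up ((496.8567810058594, -153.80126953125), (120.94355773925781, 52.670780181884766), 6.961723327636719)
low ((514.0663452148438, 63.521541595458984), (52.37471389770508, 118.00341796875), 6.9993696212768555)
low [(np.int32(90), array([516.2, 129.5])), (np.int32(133), array([522. ,  -8.6])), (np.int32(14), array([520.5,  18.1])), (np.int32(14), array([510.2, 107.8]))]
up [(np.int32(13), array([ 541.1, -150.3])), (np.int32(12), array([ 451.9, -160.7]))]
knob ~ [[502.07612263 183.38190458  98.        ]]
```

View pics/kn.png

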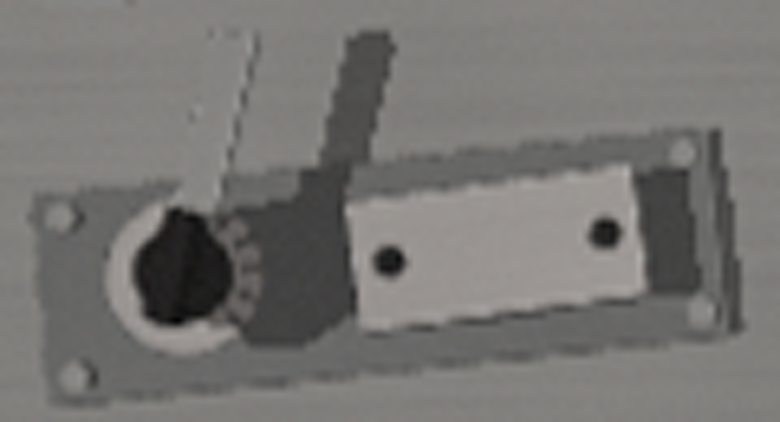

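```bash
python3 -m jog '[[[0.04,-0.06,0.02],[0,0,0.05],1],[[0.08,-0.12,0.02],[0,0,0.1],1],[[0.1,-0.16,0.02],[0,0,0.15],1],[[0.12,-0.2,0.02],[0,0,0.2],1],[[0.14,-0.24,0.02],[0,0,0.229],1]]'
python3 -m jog '[[[0.01,-0.04,0],[0,0,0],1],[[0.02,-0.08,0],[0,0,0],1],[[0.03,-0.12,0],[0,0,0],1],[[0.04,-0.16,0],[0,0,0],1],[[0.05,-0.2,0],[0,0,0],1]]'
```

```text
time: 0.52
tool_pos: [350.2, 369.8, 257.8]
tcp_rot: [159.7, 90.0, -120.9]
ft_force: [-0.2, -0.2, 0.1]
finger_gap: 85.5
time: 0.93
tool_pos: [399.6, 169.6, 257.7]
tcp_rot: [123.0, 90.0, -157.8]
ft_force: [1.3, -0.1, 0.6]
finger_gap: 85.0
```

```bash
python3 -m jog '[[[0.03,-0.03,0],[0,0,0],1],[[0.06,-0.06,0],[0,0,0],1],[[0.08,-0.09,0],[0,0,0],1],[[0.08,-0.09,0],[0,0,0],1]]'
cat >> h.py <<'E'
def wsnap(name):
    s=r.sense(); c=cam("wrist"); im=vision.snapshot("wrist"); save(im,name+".png"); np.savez("pics/"+name,f=c[0],cx=c[1],cy=c[2],W=c[3]); return s,c,im
def load(name):
    d=np.load("pics/"+name+".npz"); im=np.ascontiguousarray(cv2.imread("pics/"+name+".png")[...,::-1]); return (float(d["f"]),float(d["cx"]),float(d["cy"]),d["W"]),im
E
python3 - <<'E'
from h import *
s,c,im=wsnap("w1"); print(s["tool_pos"],s["time"],c)
for p in [(514,63.5,36),(498.7,192.6,98),(603,171,57)]: print(proj("wrist",p,c))
E
```

```text
time: 1.27
tool_pos: [482.2, 76.2, 257.4]
tcp_rot: [-161.0, 89.9, -82.1]
ft_force: [-0.2, 0.6, -1.1]
finger_gap: 85.7
[482.22338297  76.15889343 257.42555893] 1.2667 (np.float64(297.3186396354542), 256.01527915767974, 187.65632961902344, array([[ 1.91872695e-01,  9.81415504e-01, -2.91147700e-03,
        -1.65997383e+02],
       [ 9.31588531e-01, -1.81196334e-01,  3.15135998e-01,
        -4.82916131e+02],
       [ 3.08751806e-01, -6.31782920e-02, -9.49042057e-01,
         2.53588170e+02],
       [ 0.00000000e+00,  0.00000000e+00,  0.00000000e+00,
         1.00000000e+00]]))
[[251.91507141 184.28644632]]
[[366.81782226 166.74671901]]
[[345.38154114 237.76957384]]
```

View pics/w1.png

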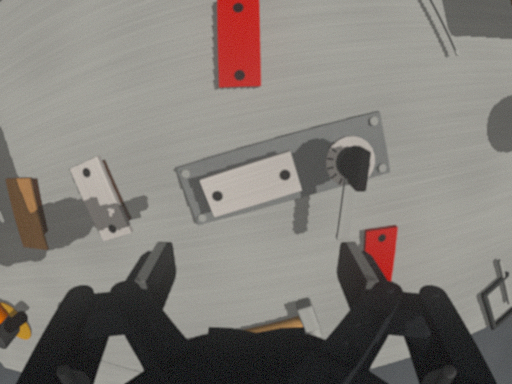

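The wrist view shows the lower plate at (251,184), knob at (355,163), arm to (338,237), upper plate at (100,197) and separator at (27,213).

```bash
cat >> h.py <<'E'
def rect(mask,box,z,n,c):
    m=np.zeros(mask.shape,np.uint8); x0,y0,x1,y1=box; m[y0:y1,x0:x1]=mask[y0:y1,x0:x1].astype(np.uint8)*255
    m=cv2.morphologyEx(m,cv2.MORPH_CLOSE,np.ones((9,9),np.uint8)); m=cv2.morphologyEx(m,cv2.MORPH_OPEN,np.ones((3,3),np.uint8))
    cs,_=cv2.findContours(m,cv2.RETR_EXTERNAL,cv2.CHAIN_APPROX_NONE); q=max(cs,key=cv2.contourArea)
    (a,b),(w,h),t=cv2.minAreaRect(cast(n,q[:,0],z,c)[:,:2].astype(np.float32))
    if h>w: w,h,t=h,w,t+90
    return np.round([a,b,w,h,t],2)
def blobs(mask,box,z,n,c,lo=5,hi=1e9):
    x0,y0,x1,y1=box; m=mask[y0:y1,x0:x1].astype(np.uint8); k,l,s,ce=cv2.connectedComponentsWithStats(m)
    return [(int(s[i,4]),(ce[i]+[x0,y0]).round(1).tolist(),cast(n,ce[i]+[x0,y0],z,c)[0,:2].round(1).tolist()) for i in range(1,k) if lo<=s[i,4]<=hi]
E
python3 - <<'E'
from h import *
c,im=load("w1")
for u,v in [(251,184),(180,165),(185,173),(100,190),(375,121),(330,150)]: print((u,v),im[v,u])
save(im,"w1c.png",(165,95,405,250),3.3)
print("low",rect(im.min(2)>165,(195,145,308,222),36,"wrist",c))
print("holes",blobs(im.max(2)<70,(195,145,308,222),36,"wrist",c))
print("up",rect(im.min(2)>150,(65,150,135,242),34,"wrist",c))
print("upholes",blobs(im.max(2)<70,(75,160,132,232),34,"wrist",c))
E
```

```text
(251, 184) [187 178 173]
(180, 165) [130 130 125]
(185, 173) [152 152 148]
(100, 190) [187 181 171]
(375, 121) [154 153 147]
(330, 150) [118 113 106]
low [514.37  61.21 117.29  51.69  97.31]
holes [(44, [284.5, 174.7], [509.4, 105.9]), (37, [217.0, 195.8], [520.6, 16.5])]
up [ 467.61 -150.58  109.02   92.15   71.69]
upholes [(22, [86.2, 172.2], [452.0, -162.4]), (19, [124.6, 208.3], [514.8, -118.7]), (6, [128.3, 216.3], [527.5, -117.2]), (25, [112.0, 228.0], [540.8, -151.3])]
```

View pics/w1c.png

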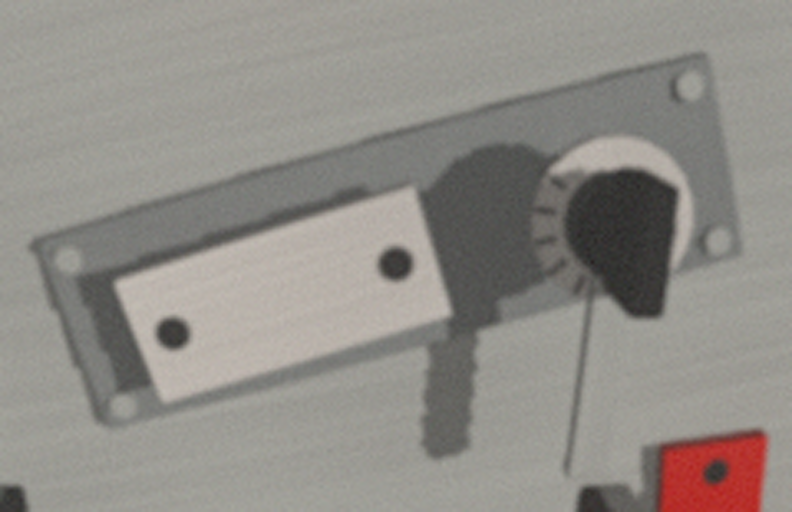

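```bash
python3 - <<'E'
from h import *
c,im=load("w1"); t=cam("top")
bw=np.array([(68,262),(124,405),(688,86),(718,241)])/3.3+[165,95]
bt=np.array([(683,152),(703,312),(60,218),(75,376)])/6.5+[155,160]
for n,b,cc in(("wrist",bw,c),("top",bt,t)):
    P=cast(n,b,11,cc)[:,:2]; print(P.round(1).tolist())
    a=P[:2].mean(0); k=P[2:].mean(0); d=(k-a); print(n,"mid",(a+k)/2,"len",np.linalg.norm(d),"yaw",np.degrees(np.arctan2(d[1],d[0])),[np.degrees(np.arctan2(*(P[i+2]-P[i])[::-1])).round(1) for i in(0,1)], np.degrees(np.arctan2(*(P[0]-P[1])[::-1])),np.degrees(np.arctan2(*(P[2]-P[3])[::-1])))
# ring centre guesses
print(cast("top",np.array((180,277))/6.5+[155,160],52,t), cast("wrist",np.array((613,214))/3.3+[165,95],52,c))
# base-plate corner quad wrist
cw=np.array([(33,240),(105,425),(707,55),(742,248)])/3.3+[165,95]
print(cast("wrist",cw,8,c)[:,:2].round(1))
E
```

```text
[[490.6, -24.2], [557.2, -17.1], [465.1, 239.1], [532.9, 246.4]]
wrist mid [511.45729712 111.04382577] len 264.5783156502303 yaw 95.39245078728183 [np.float64(95.5), np.float64(95.3)] -173.88251525134888 -173.81713620062217
[[556.0, -16.8], [487.7, -24.1], [531.2, 246.8], [464.4, 240.1]]
top mid [509.82484194 111.50722739] len 264.9329777093057 yaw 95.20580593044517 [np.float64(95.4), np.float64(95.0)] 6.114331958755681 5.720975062504281
[[501.95779419 190.58014055  52.        ]] [[501.23254008 188.33401852  52.        ]]
[[479.1 -37.5]
 [566.2 -28.9]
 [453.9 250.5]
 [539.1 259. ]]
```

```bash
python3 -m jog '[[[-0.01,-0.04,0],[0,0,0],0.27],[[-0.02,-0.08,0],[0,0,0],0.27],[[-0.03,-0.12,0],[0,0,0],0.27],[[-0.04,-0.16,0],[0,0,0],0.27],[[-0.05,-0.2,0],[0,0,0],0.27]]' 30
python3 -m jog '[[[-0.01,-0.02,-0.03],[0,0,0],0.27],[[-0.02,-0.05,-0.06],[0,0,0],0.27],[[-0.03,-0.08,-0.09],[0,0,0],0.27],[[-0.03,-0.105,-0.12],[0,0,0],0.27],[[-0.03,-0.105,-0.12],[0,0,0],0.27]]'
python3 - <<'E'
from h import *
s,c,im=wsnap("w2"); print(s["tool_pos"],s["finger_gap"],s["ft_force"])
E
```

```text
time: 1.73
tool_pos: [428.8, -118.8, 257.8]
tcp_rot: [22.9, 90.0, 102.2]
ft_force: [1.1, -0.3, 0.1]
finger_gap: 54.1
time: 2.15
tool_pos: [395.7, -223.7, 131.2]
tcp_rot: [72.0, 89.5, 151.1]
ft_force: [-1.0, 1.0, -1.2]
finger_gap: 54.5
[ 395.70718196 -223.72819587  131.24558265] 54.54301958734963 [-0.97316303  0.98084438 -1.21241926]
```

View pics/w2.png

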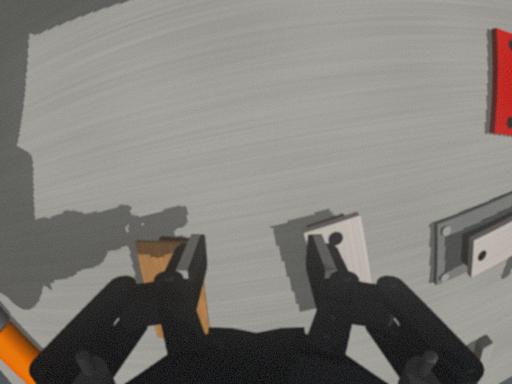

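```bash
python3 -m jog '[[[0,0,-0.04],[0,0,0],0.27],[[0,0,-0.08],[0,0,0],0.27],[[0,0,-0.105],[0,0,0],0.27],[[0,0,-0.105],[0,0,0],0.27],[[0,0,-0.105],[0,0,0],0.27]]'
```

```text
time: 2.62
tool_pos: [399.7, -221.9, 33.2]
tcp_rot: [55.6, 89.9, 134.8]
ft_force: [-0.2, 0.6, 0.2]
finger_gap: 54.4
```

```bash
python3 -m jog '[[[0,0,-0.01],[0,0,0],0.27],[[0,0,-0.02],[0,0,0],0.27],[[0,0,-0.02],[0,0,0],0.27]]'
python3 -m jog '[[[0,0,-0.003],[0,0,0],0.27],[[0,0,-0.003],[0,0,0],0.27]]'
```

```text
time: 2.87
tool_pos: [400.2, -223.4, 12.9]
tcp_rot: [-109.6, 90.0, -30.4]
ft_force: [-0.8, 0.4, -1.0]
finger_gap: 54.0
time: 3.03
tool_pos: [400.0, -223.6, 10.2]
tcp_rot: [-113.5, 90.0, -34.3]
ft_force: [0.2, -0.3, 0.3]
finger_gap: 53.8
```

```bash
python3 -m jog '[[[0,0,-0.003],[0,0,0],0.27],[[0,0,-0.003],[0,0,0],0.27]]'
```

```text
time: 3.2
tool_pos: [399.8, -223.6, 6.9]
tcp_rot: [-114.8, 90.0, -35.6]
ft_force: [-0.1, -0.1, -0.6]
finger_gap: 54.1
```

```bash
python3 -m jog '[[[0,0,-0.002],[0,0,0],0.27],[[0,0,-0.002],[0,0,0],0.27]]'
```

```text
time: 3.37
tool_pos: [399.7, -223.5, 4.8]
tcp_rot: [66.0, 90.0, 145.1]
ft_force: [0.5, 0.1, 0.9]
finger_gap: 54.3
```

```bash
python3 -m jog '[[[0,0,-0.001],[0,0,0],0.27],[[0,0,-0.001],[0,0,0],0.27]]'
```

```text
time: 3.53
tool_pos: [399.8, -223.6, 4.2]
tcp_rot: [118.6, 90.0, -162.3]
ft_force: [-0.8, 0.4, 3.0]
finger_gap: 54.3
```

```bash
python3 -m jog '[[[0,0,0.04],[0,0,0],1],[[0.02,-0.005,0.08],[0,0,0],1],[[0.045,-0.01,0.12],[0,0,0],1],[[0.065,-0.016,0.16],[0,0,0],1],[[0.065,-0.016,0.2],[0,0,0],1]]'
python3 -m jog '[[[0,0,0.02],[0,0,0],1],[[0,0,0.02],[0,0,0],1]]'
python3 - <<'E'
from h import *
s,c,im=wsnap("w3"); print(s["tool_pos"],s["finger_gap"],s["qd"].round(1))
E
```

```text
time: 3.95
tool_pos: [465.1, -239.3, 195.5]
tcp_rot: [-30.9, 90.0, 48.3]
ft_force: [1.5, -0.8, -1.0]
finger_gap: 85.6
time: 4.12
tool_pos: [466.9, -241.0, 221.3]
tcp_rot: [-112.1, 89.4, -32.8]
ft_force: [0.6, -1.6, 0.5]
finger_gap: 85.6
[ 466.9498716  -241.03448935  221.27011368] 85.55113683394698 [-0.2  1.7  5.3  0.  -3.7 -0. ]
```

View pics/w3.png

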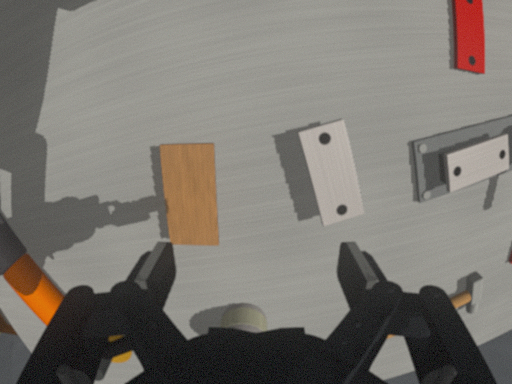

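The wrist view shows the separator at (190,193) and the silver plate, holes at (325,138) and (342,210).

```bash
python3 - <<'E'
from h import *
c,im=load("w3"); hsv=cv2.cvtColor(im,cv2.COLOR_RGB2HSV)
print("sep",rect(hsv[...,1]>80,(150,130,232,241),30,"wrist",c), rect(hsv[...,1]>80,(150,130,232,260),30,"wrist",c))
print("up",rect(im.min(2)>160,(290,110,370,232),34,"wrist",c), blobs(im.max(2)<70,(300,120,360,225),34,"wrist",c))
print("low holes",blobs(im.max(2)<80,(440,130,511,190),36,"wrist",c))
s=r.sense();print(s["tool_pos"],s["time"])
from scipy.spatial.transform import Rotation as R
M=R.from_euler("xyz",s["tcp_rot"],degrees=True).as_matrix();print(M.round(4).tolist(),"jaw",np.degrees(np.arctan2(M[1,2],M[0,2])))
E
```

```text
sep [ 490.27 -327.98  123.86   64.42  169.44] [ 492.95 -328.48  129.31   64.42  169.44]
up [ 496.03 -156.15  117.67   52.56    7.31] [(56, [324.1, 138.1], [451.6, -162.7]), (42, [341.5, 209.4], [541.0, -151.5])]
low holes [(10, [507.8, 131.0], [476.7, 117.5]), (5, [485.4, 135.6], [478.4, 69.0]), (18, [462.9, 144.6], [485.7, 26.3]), (227, [443.7, 165.6], [509.2, -6.7]), (20, [501.9, 154.0], [509.1, 105.4]), (32, [456.9, 170.7], [519.8, 16.2])]
[ 465.58973004 -240.30454186  217.89210779] 4.1667
[[0.0053, -0.9822, 0.1875], [-0.0035, 0.1875, 0.9823], [-1.0, -0.0059, -0.0024]] jaw 79.19104531090913
```

```bash
python3 -m jog '[[[0.01,-0.03,-0.025],[0,0,0],1],[[0.02,-0.06,-0.055],[0,0,0],1],[[0.028,-0.087,-0.085],[0,0,0],1],[[0.028,-0.087,-0.12],[0,0,0],1],[[0.028,-0.087,-0.15],[0,0,0],1]]'
python3 -m jog '[[[0,0,-0.01],[0,0,0],1],[[0,0,-0.02],[0,0,0],1],[[0,0,-0.02],[0,0,0],1]]'
python3 - <<'E'
from h import *
s,c,im=wsnap("w4"); print(s["tool_pos"],s["finger_gap"],s["qd"].round(1))
E
```

```text
time: 4.58
tool_pos: [490.0, -326.6, 60.1]
tcp_rot: [65.6, 89.8, 144.7]
ft_force: [-0.4, 0.1, -0.7]
finger_gap: 85.4
time: 4.83
tool_pos: [490.3, -324.9, 42.1]
tcp_rot: [62.3, 89.8, 141.5]
ft_force: [0.3, 1.4, 0.2]
finger_gap: 85.7
[ 490.33554139 -324.92387057   42.09015636] 85.6602204323185 [ 0.2 -2.5 -2.3 -0.1  1.9 -0. ]
```

View pics/w4.png

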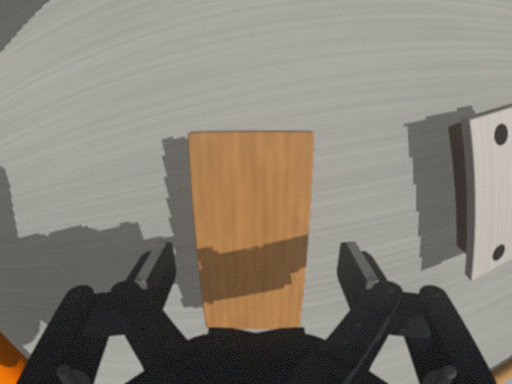

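```bash
python3 -m jog '[[[0.002,-0.002,-0.01],[0,0,0],1],[[0.003,-0.002,-0.022],[0,0,0],1],[[0.003,-0.002,-0.022],[0,0,0],1],[[0.003,-0.002,-0.022],[0,0,0],1]]'
python3 -m jog '[[[0,0,0],[0,0,0],0.7],[[0,0,0],[0,0,0],0.5],[[0,0,0],[0,0,0],0.4],[[0,0,0],[0,0,0],0.3],[[0,0,0],[0,0,0],0.2]]' 25
```

```text
time: 5.22
tool_pos: [494.5, -327.8, 21.9]
tcp_rot: [62.8, 89.9, 142.0]
ft_force: [-0.2, 0.0, -0.5]
finger_gap: 85.5
time: 5.63
tool_pos: [495.2, -328.6, 23.2]
tcp_rot: [-116.9, 89.9, -37.7]
ft_force: [-0.3, 0.8, 4.7]
finger_gap: 63.4
```

```bash
python3 -m jog '[[[0,0,0],[0,0,0],0.1],[[0,0,0.01],[0,0,0],0.1],[[0,0,0.03],[0,0,0],0.1],[[0,0,0.06],[0,0,0],0.1],[[0,0,0.09],[0,0,0],0.1]]' 35
python3 -m jog '[[[0,0.03,0.02],[0,0,-0.1],0.1],[[0,0.07,0.02],[0,0,-0.2],0.1],[[0,0.11,0.02],[0,0,-0.3],0.1],[[0,0.15,0.02],[0,0,-0.4],0.1],[[0,0.19,0.02],[0,0,-0.5],0.1]]'
python3 - <<'E'
from h import *
s,c,im=wsnap("w5"); print(s["tool_pos"],s["finger_gap"],s["qd"].round(1))
E
```

```text
time: 6.05
tool_pos: [493.7, -327.3, 112.5]
tcp_rot: [61.9, 89.8, 141.1]
ft_force: [-0.2, -0.6, -0.6]
finger_gap: 62.5
time: 6.47
tool_pos: [494.3, -136.6, 133.0]
tcp_rot: [-61.3, 90.0, -11.1]
ft_force: [0.6, 0.5, -0.1]
finger_gap: 62.7
[ 494.25119998 -136.6130938   132.95024742] 62.66174006423088 [ 4.950e+01 -2.240e+01  2.210e+01  1.000e-01 -1.000e-01  1.172e+02]
```

View pics/w5.png

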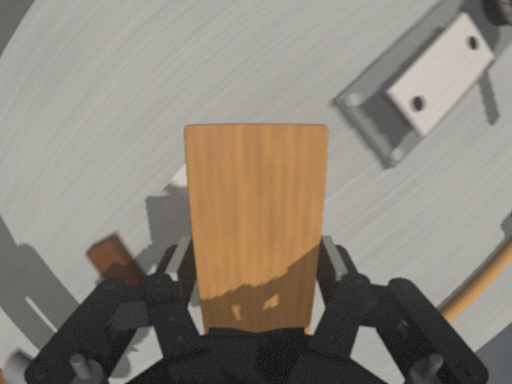

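```bash
python3 -m jog '[[[0.005,0.04,0],[0,0,-0.12],0.1],[[0.01,0.08,0],[0,0,-0.24],0.1],[[0.015,0.12,0],[0,0,-0.36],0.1],[[0.018,0.16,0],[0,0,-0.48],0.1],[[0.02,0.197,0],[0,0,-0.6],0.1]]'
python3 -m jog '[[[0,0,0],[0,0,-0.12],0.1],[[0,0,0],[0,0,-0.173],0.1],[[0,0,0],[0,0,-0.173],0.1]]'
python3 - <<'E'
from h import *
from scipy.spatial.transform import Rotation as R
s,c,im=wsnap("w6"); print(s["tool_pos"],s["finger_gap"],s["qd"].round(1))
M=R.from_euler("xyz",s["tcp_rot"],degrees=True).as_matrix();print("jaw",np.degrees(np.arctan2(M[1,2],M[0,2])))
save(vision.snapshot("top"),"t6.png",(150,130,290,235),5.5)
E
```

```text
time: 6.93
tool_pos: [514.0, 47.5, 132.9]
tcp_rot: [-21.5, 90.0, -3.1]
ft_force: [1.0, -0.4, -0.3]
finger_gap: 62.8
time: 7.18
tool_pos: [513.9, 46.8, 132.7]
tcp_rot: [-164.6, 90.0, -155.8]
ft_force: [-0.7, -0.0, -0.5]
finger_gap: 62.8
[513.9382598   46.75852612 132.67247855] 62.84499320194627 [-1.5 -0.1  0.1  0.1 -0.2 -6.9]
jaw 8.823203172866194
```

View pics/w6.png

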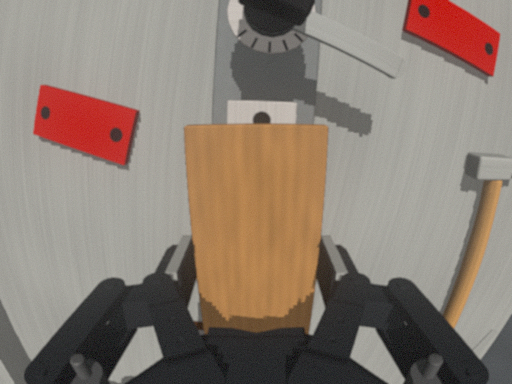

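View pics/t6.png

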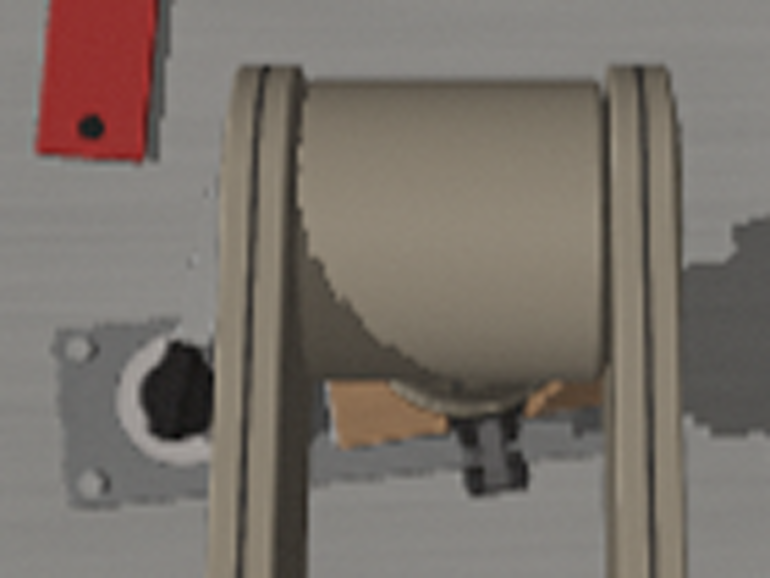

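```bash
python3 - <<'E'
from h import *
from scipy.spatial.transform import Rotation as R
s,c,im=wsnap("w7"); print(s["tool_pos"],s["qd"].round(1))
M=R.from_euler("xyz",s["tcp_rot"],degrees=True).as_matrix();print("jaw",np.degrees(np.arctan2(M[1,2],M[0,2])))
save(im,"w7c.png",(175,0,435,150),3)
E
```

```text
[514.02898985  45.79241637 132.56831809] [-0.7  0.   0.   0.1 -0.1 -0.3]
jaw 8.996045885865934
```

View pics/w7c.png

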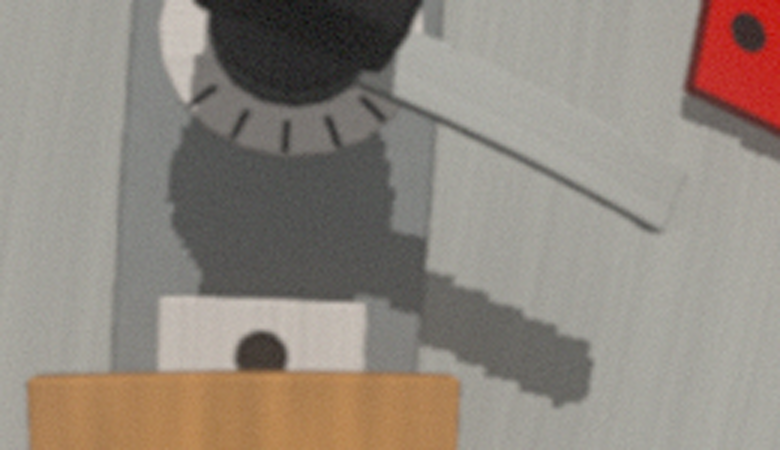

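```bash
python3 - <<'E'
from h import *
c,im=load("w7")
def P(pts,z): return cast("wrist",np.array(pts,float)/3+[175,0],z,c)[:,:2]
yaw=lambda d:np.degrees(np.arctan2(d[1],d[0]))
zs=132.6+6
sh=P([(28,378),(459,377)],zs); m=sh.mean(0); d=sh[1]-sh[0]
print("sheet corners",sh.round(1).tolist(),"w",np.linalg.norm(d),"short yaw",yaw(d)); u=np.array([-d[1],d[0]])/np.linalg.norm(d); print("centre",m-65*u,"tcp 514.0 45.8")
lp=P([(159,296),(365,301)],36); d=lp[1]-lp[0]; u=np.array([-d[1],d[0]])/np.linalg.norm(d); print("low",lp.round(1).tolist(),np.linalg.norm(d),"yaw",yaw(d),"centre",lp.mean(0)-60*u)
print("hole",P([(262,352)],36))
L=P([(133,5),(112,365)],8);Rr=P([(441,5),(417,365)],8); print("base",L.round(1).tolist(),Rr.round(1).tolist(),yaw(L[0]-L[1]),yaw(Rr[0]-Rr[1]))
# centre line
print("arm",P([(660,232),(686,175)],57).round(1).tolist(), P([(425,35),(362,84)],57).round(1).tolist())
E
```

```text
sheet corners [[472.8, 106.0], [535.5, 116.1]] w 63.46179970211252 short yaw 9.177038084335365
centre [514.49949987  46.87453002] tcp 514.0 45.8
low [[481.3, 116.9], [533.8, 124.2]] 52.985179832721286 yaw 7.869913987943408 centre [515.77939473  61.1017182 ]
hole [[509.77158206 106.46988362]]
base [[457.7, 201.6], [468.1, 94.0]] [[545.4, 217.5], [556.2, 108.4]] 95.49481687817479 95.69182711599166
arm [[601.5, 157.7], [606.2, 174.3]] [[534.5, 191.3], [521.7, 175.7]]
```

```bash
python3 -m jog '[[[0.001,0.007,-0.02],[0,0,-0.03],0.1],[[0.001,0.014,-0.05],[0,0,-0.054],0.1],[[0.001,0.0143,-0.075],[0,0,-0.054],0.1],[[0.001,0.0143,-0.085],[0,0,-0.054],0.1],[[0.001,0.0143,-0.085],[0,0,-0.054],0.1]]'
python3 - <<'E'
from h import *
from scipy.spatial.transform import Rotation as R
s,c,im=wsnap("w8"); print(s["tool_pos"],s["qd"].round(1),s["ft_force"])
M=R.from_euler("xyz",s["tcp_rot"],degrees=True).as_matrix();print("jaw",np.degrees(np.arctan2(M[1,2],M[0,2])))
save(im,"w8c.png",(175,0,435,150),3)
E
```

```text
time: 7.75
tool_pos: [512.5, 59.6, 44.4]
tcp_rot: [175.4, 89.7, -178.8]
ft_force: [-0.5, -1.0, -0.5]
finger_gap: 62.8
[512.49434242  59.56734962  44.40893598] [-0.  -2.4 -2.7 -0.   2.5  0.4] [-0.46096897 -1.03841401 -0.46812148]
jaw 5.789952145110533
```

View pics/w8.png

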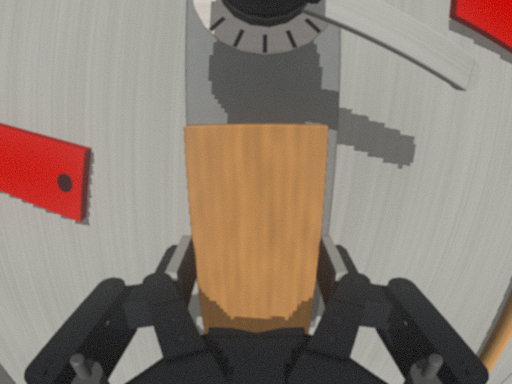

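```bash
python3 -m jog '[[[0,0,-0.005],[0,0,0],0.1],[[0,0,-0.005],[0,0,0],0.1],[[0,0,-0.005],[0,0,0],0.1]]'
python3 -m jog '[[[0,0,-0.002],[0,0,0],0.1],[[0,0,-0.002],[0,0,0],0.1]]'
```

```text
time: 8.05
tool_pos: [516.2, 59.9, 43.7]
tcp_rot: [-5.9, 89.9, -0.2]
ft_force: [-0.1, 0.7, 0.3]
finger_gap: 62.6
time: 8.22
tool_pos: [515.6, 60.1, 40.9]
tcp_rot: [-5.4, 89.9, 0.3]
ft_force: [-0.7, -0.9, -0.8]
finger_gap: 62.6
```

```bash
python3 -m jog '[[[-0.0005,0,-0.002],[0,0,0],0.1],[[-0.0005,0,-0.002],[0,0,0],0.1]]'
python3 -m jog '[[[0,0,-0.001],[0,0,0],0.1],[[0,0,-0.001],[0,0,0],0.1]]'
```

```text
time: 8.38
tool_pos: [514.5, 60.1, 38.3]
tcp_rot: [165.7, 90.0, 171.5]
ft_force: [0.1, -0.8, -2.1]
finger_gap: 62.7
time: 8.55
tool_pos: [514.5, 60.2, 37.2]
tcp_rot: [-180.0, 90.0, -174.2]
ft_force: [1.0, 0.1, -1.3]
finger_gap: 62.9
```

```bash
python3 -m jog '[[[0,0,-0.001],[0,0,0],0.1],[[0,0,-0.001],[0,0,0],0.1]]'
```

```text
time: 8.72
tool_pos: [514.5, 60.1, 36.2]
tcp_rot: [176.9, 90.0, -177.3]
ft_force: [-0.2, 0.6, -0.1]
finger_gap: 63.0
```

```bash
python3 -m jog '[[[0,0,-0.001],[0,0,0],0.1],[[0,0,-0.001],[0,0,0],0.1]]'
```

```text
time: 8.88
tool_pos: [514.7, 60.1, 35.4]
tcp_rot: [-6.1, 90.0, -0.4]
ft_force: [1.1, 0.0, -0.3]
finger_gap: 62.9
```

```bash
python3 -m jog '[[[0,0,-0.001],[0,0,0],0.1],[[0,0,-0.001],[0,0,0],0.1]]'
```

```text
time: 9.05
tool_pos: [514.8, 60.1, 35.3]
tcp_rot: [-154.7, 90.0, -148.9]
ft_force: [-4.9, 0.4, 10.1]
finger_gap: 62.8
```

```bash
python3 -m jog '[[[0,0,-0.001],[0,0,0],0.1],[[0,0,-0.001],[0,0,0],0.1]]'
```

```text
time: 9.22
tool_pos: [514.8, 60.1, 35.2]
tcp_rot: [-166.1, 90.0, -160.4]
ft_force: [-10.4, -1.2, 19.3]
finger_gap: 62.8
```

```bash
python3 -m jog '[[[0,0,0.0015],[0,0,0],0.1],[[0,0,0.0015],[0,0,0],0.1]]'
python3 -m jog '[[[0,0,0],[0,0,0],0.55],[[0,0,0],[0,0,0],0.6],[[0,0,0],[0,0,0],0.7],[[0,0,0],[0,0,0],0.9],[[0,0,0],[0,0,0],1]]'
python3 -m jog '[[[0,0,0.02],[0,0,0],1],[[0,0,0.06],[0,0,0],1],[[0,-0.02,0.1],[0,0,0.05],1],[[0,-0.06,0.12],[0,0,0.1],1],[[0,-0.06,0.12],[0,0,0.1],1]]'
python3 - <<'E'
from h import *
s,c,im=wsnap("w9"); print(s["tool_pos"],s["qd"].round(1),s["ft_force"])
E
```

```text
time: 9.38
tool_pos: [515.1, 60.2, 35.4]
tcp_rot: [-3.3, 89.9, 2.5]
ft_force: [-0.8, 0.2, -0.3]
finger_gap: 62.5
time: 9.8
tool_pos: [514.6, 60.1, 34.7]
tcp_rot: [180.0, 90.0, -174.3]
ft_force: [-0.1, -0.0, 0.0]
finger_gap: 85.5
time: 10.22
tool_pos: [518.0, -3.8, 160.9]
tcp_rot: [-30.8, 89.4, -19.2]
ft_force: [1.0, 0.1, 0.8]
finger_gap: 85.5
[517.9516586   -3.79626488 160.89958286] [-4.2  0.7  1.5  2.   0.3  3.2] [1.03650402 0.14134937 0.83757942]
```

View pics/w9.png

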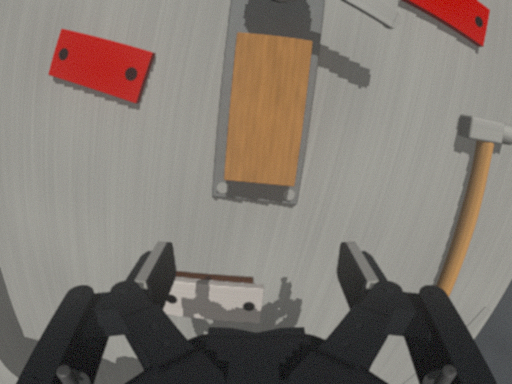

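```bash
python3 - <<'E'
from h import *
c,im=load("w9"); hsv=cv2.cvtColor(im,cv2.COLOR_RGB2HSV)
print("sep",rect(hsv[...,1]>80,(215,20,320,195),42,"wrist",c))
save(im,"w9c.png",(190,0,350,220),2.7)
c6,i6=load("w7")
E
```

```text
sep [515.11  61.52 130.7   63.94  95.76]
```

View pics/w9c.png

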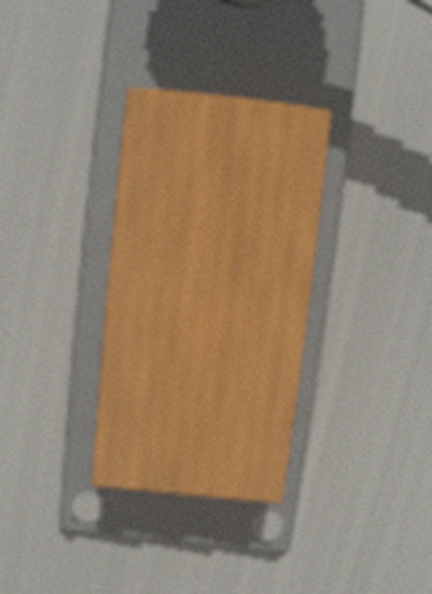

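```bash
python3 -m jog '[[[-0.004,-0.03,0],[0,0,0.12],1],[[-0.008,-0.06,0],[0,0,0.24],1],[[-0.012,-0.09,0],[0,0,0.36],1],[[-0.016,-0.12,0],[0,0,0.48],1],[[-0.019,-0.159,0],[0,0,0.6],1]]'
python3 -m jog '[[[0,0,0],[0,0,0.12],1],[[0,0,0],[0,0,0.24],1],[[0,0,0],[0,0,0.36],1],[[0,0,0],[0,0,0.48],1],[[0,0,0],[0,0,0.6],1]]'
python3 -m jog '[[[0,0,0],[0,0,0.12],1],[[0,0,-0.02],[0,0,0.24],1],[[0,0,-0.03],[0,0,0.29],1],[[0,0,-0.03],[0,0,0.29],1],[[0,0,-0.03],[0,0,0.29],1]]'
python3 - <<'E'
from h import *
from scipy.spatial.transform import Rotation as R
s,c,im=wsnap("w10"); print(s["tool_pos"],s["qd"].round(1),s["ft_force"])
M=R.from_euler("xyz",s["tcp_rot"],degrees=True).as_matrix();print("jaw",np.degrees(np.arctan2(M[1,2],M[0,2])))
E
```

```text
time: 10.68
tool_pos: [494.9, -156.4, 153.3]
tcp_rot: [91.9, 89.8, 137.8]
ft_force: [0.4, 0.4, 0.1]
finger_gap: 85.6
time: 11.1
tool_pos: [495.2, -156.1, 153.1]
tcp_rot: [68.6, 89.8, 148.8]
ft_force: [-0.1, -1.2, -0.0]
finger_gap: 85.2
time: 11.52
tool_pos: [494.8, -155.9, 123.2]
tcp_rot: [57.3, 89.8, 153.7]
ft_force: [-0.3, 0.4, 0.7]
finger_gap: 85.5
[ 494.76998134 -155.90308289  123.16067586] [-0.1 -1.2 -1.7 -0.   0.3  0.6] [-0.29589823  0.44238752  0.68012783]
jaw 96.38560445255226
```

View pics/w10.png

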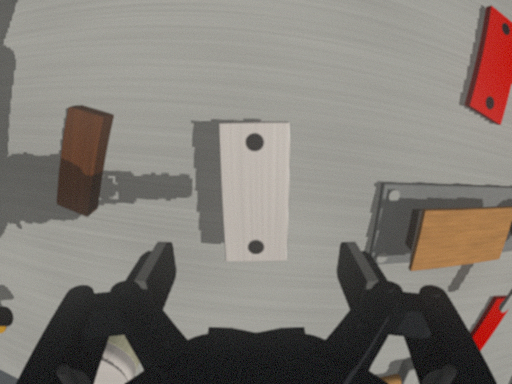

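```bash
python3 - <<'E'
from h import *
c,im=load("w10")
b=blobs(im.max(2)<80,(230,125,280,258),34,"wrist",c,lo=40); print(b)
P=np.array([x[2] for x in b]); d=P[1]-P[0]; print(P.mean(0),np.degrees(np.arctan2(d[1],d[0])))
E
```

```text
[(179, [254.2, 141.8], [452.1, -162.7]), (119, [255.4, 246.7], [541.8, -151.7])]
[ 496.95 -157.2 ] 6.991331681843622
```

```bash
python3 -m jog '[[[0.001,-0.001,-0.03],[0,0,0.01],1],[[0.0015,-0.001,-0.06],[0,0,0.01],1],[[0.0015,-0.001,-0.075],[0,0,0.01],1],[[0.0015,-0.001,-0.075],[0,0,0.01],1],[[0.0015,-0.001,-0.075],[0,0,0.01],1]]'
python3 -m jog '[[[0,0,-0.005],[0,0,0],1],[[0,0,-0.01],[0,0,0],1],[[0,0,-0.01],[0,0,0],1],[[0,0,-0.01],[0,0,0],1]]'
```

```text
time: 11.98
tool_pos: [497.1, -157.7, 49.9]
tcp_rot: [55.0, 89.9, 152.0]
ft_force: [0.6, -1.0, 0.7]
finger_gap: 85.3
time: 12.32
tool_pos: [497.7, -158.1, 40.5]
tcp_rot: [-120.3, 90.0, -23.2]
ft_force: [0.3, 0.6, -0.7]
finger_gap: 85.2
```

```bash
python3 -m jog '[[[-0.001,0.001,-0.009],[0,0,0],1],[[-0.001,0.001,-0.009],[0,0,0],1],[[-0.001,0.001,-0.009],[0,0,0],1]]'
python3 - <<'E'
from h import *
s=r.sense();print(s["tool_pos"],s["ft_force"])
E
```

```text
time: 12.57
tool_pos: [495.7, -156.6, 30.2]
tcp_rot: [60.0, 89.9, 157.1]
ft_force: [-0.0, 0.2, 0.6]
finger_gap: 85.1
[ 495.68333049 -156.61576015   30.17987766] [-0.03569336  0.15242178  0.58509939]
```

```bash
python3 -m jog '[[[0.001,0,0.001],[0,0,0],0.6],[[0.001,0,0.001],[0,0,0],0.4],[[0.001,0,0.001],[0,0,0],0.25],[[0.001,0,0.001],[0,0,0],0.15],[[0.001,0,0.001],[0,0,0],0.05]]' 30
python3 -m jog '[[[0,0,0],[0,0,0],0],[[0,0,0],[0,0,0],0]]' 45
```

```text
time: 12.98
tool_pos: [497.8, -157.1, 32.5]
tcp_rot: [-115.8, 89.9, -18.7]
ft_force: [-1.3, 1.3, 5.6]
finger_gap: 52.9
time: 13.15
tool_pos: [497.8, -157.1, 32.7]
tcp_rot: [-112.8, 89.9, -15.7]
ft_force: [-2.2, 0.6, 7.3]
finger_gap: 52.4
```

```bash
python3 -m jog '[[[0,0,0.004],[0,0,0],0],[[0,0,0.012],[0,0,0],0],[[0,0,0.03],[0,0,0],0],[[0,0,0.06],[0,0,0],0],[[0,0,0.09],[0,0,0],0]]'
python3 -m jog '[[[0,0,0.01],[0,0,0],0],[[0,0,0.01],[0,0,0],0]]'
python3 - <<'E'
from h import *
s,c,im=wsnap("w11"); print(s["tool_pos"],s["qd"].round(1),s["ft_force"])
b=blobs(im.max(2)<80,(230,100,280,258),s["tool_pos"][2]+1.4,"wrist",c,lo=40); print(b)
E
```

```text
time: 13.57
tool_pos: [495.9, -156.4, 121.8]
tcp_rot: [60.9, 89.8, 158.0]
ft_force: [0.7, 0.1, -1.9]
finger_gap: 52.3
time: 13.73
tool_pos: [499.7, -157.9, 135.8]
tcp_rot: [-120.5, 89.6, -23.4]
ft_force: [0.5, 0.1, -2.2]
finger_gap: 52.3
[ 499.68312866 -157.93956774  135.77360918] [-0.1  2.6  3.4 -0.  -2.7  0. ] [ 0.54105723  0.1061899  -2.17400286]
[(174, [254.2, 163.6], [452.4, -165.4])]
```

View pics/w11.png

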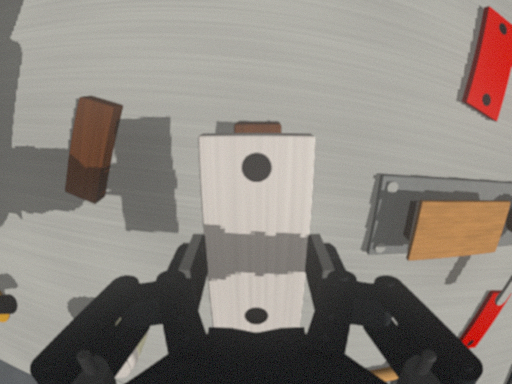

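```bash
python3 -m jog '[[[0.004,0.03,0],[0,0,-0.12],0],[[0.008,0.06,0],[0,0,-0.24],0],[[0.011,0.09,0],[0,0,-0.36],0],[[0.013,0.12,0],[0,0,-0.48],0],[[0.015,0.15,0],[0,0,-0.6],0]]'
python3 -m jog '[[[0.001,0.02,0],[0,0,-0.12],0],[[0.002,0.04,0],[0,0,-0.24],0],[[0.003,0.055,0],[0,0,-0.36],0],[[0.003,0.055,0],[0,0,-0.48],0],[[0.003,0.055,0],[0,0,-0.6],0]]'
python3 -m jog '[[[0,0,0],[0,0,-0.12],0],[[0,0,0],[0,0,-0.24],0],[[0,0,0],[0,0,-0.36],0],[[0,0,0],[0,0,-0.39],0],[[0,0,0],[0,0,-0.39],0]]'
python3 - <<'E'
from h import *
from scipy.spatial.transform import Rotation as R
s,c,im=wsnap("w12"); print(s["tool_pos"],s["qd"].round(1),s["ft_force"])
M=R.from_euler("xyz",s["tcp_rot"],degrees=True).as_matrix();print("jaw",np.degrees(np.arctan2(M[1,2],M[0,2])))
E
```

```text
time: 14.2
tool_pos: [510.6, -5.5, 129.0]
tcp_rot: [111.4, 89.8, 173.8]
ft_force: [0.8, 0.4, -2.3]
finger_gap: 52.7
time: 14.62
tool_pos: [513.5, 49.2, 128.9]
tcp_rot: [150.8, 89.7, 178.9]
ft_force: [-0.9, -0.3, -2.6]
finger_gap: 52.0
time: 15.03
tool_pos: [513.7, 48.1, 129.1]
tcp_rot: [174.2, 89.8, -179.9]
ft_force: [-0.8, 0.4, -2.1]
finger_gap: 52.7
[513.65627654  48.07396454 129.08637306] [-0.  -0.2 -0.4 -0.   0.2 -4.7] [-0.75512084  0.42299671 -2.06832259]
jaw 5.903948237259174
```

View pics/w12.png

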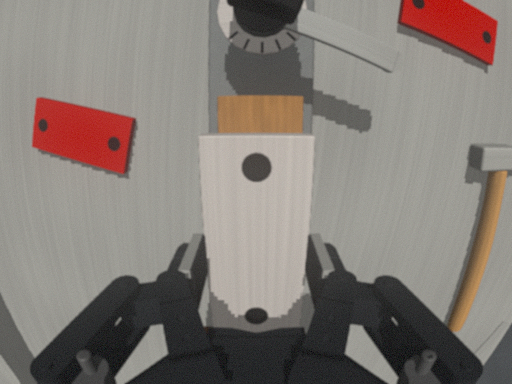

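```bash
python3 - <<'E'
from h import *
from scipy.spatial.transform import Rotation as R
s,c,im=wsnap("w13"); print(s["tool_pos"],s["qd"].round(1),s["ft_force"])
M=R.from_euler("xyz",s["tcp_rot"],degrees=True).as_matrix();print("jaw",np.degrees(np.arctan2(M[1,2],M[0,2])))
save(im,"w13c.png",(180,80,340,180),4.8)
hsv=cv2.cvtColor(im,cv2.COLOR_RGB2HSV)
b=blobs(im.max(2)<80,(230,145,280,190),s["tool_pos"][2]+1.4,"wrist",c,lo=40); print(b)
b=blobs(im.max(2)<80,(230,300,280,330),s["tool_pos"][2]+1.4,"wrist",c,lo=40); print(b)
E
```

```text
[513.82955824  48.0647499  129.3972612 ] [ 0.  -0.3 -0.6  0.   0.1 -1.5] [-0.24676615 -0.64551231 -1.57239203]
jaw 6.050706264823447
[(543, [256.1, 167.0], [509.5, 93.6])]
[(271, [255.9, 315.9], [519.0, 3.5])]
```

View pics/w13c.png

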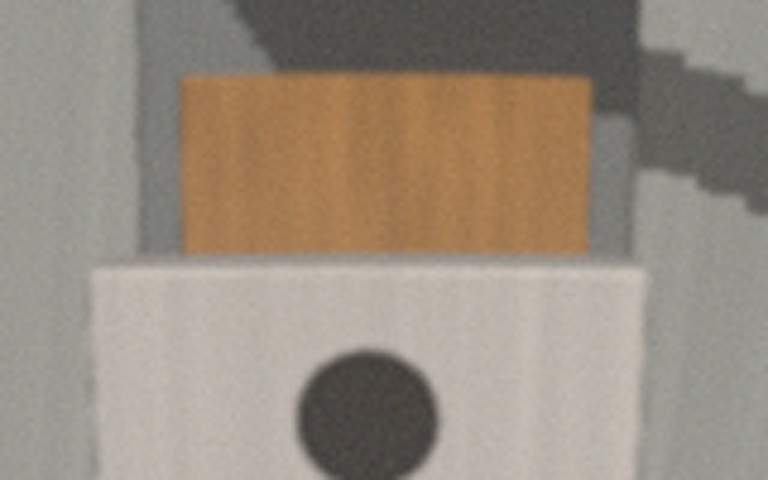

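```bash
python3 - <<'E'
from h import *
c,im=load("w13")
P=lambda pts,z: cast("wrist",np.array(pts,float)/4.8+[180,80],z,c)[:,:2]
yaw=lambda d:np.degrees(np.arctan2(d[1],d[0]))
pl=P([(92,266),(644,266)],130.8); sh=P([(181,74),(593,78)],42)
for n,q,h in(("plate",pl,60),("sheet",sh,65)):
    d=q[1]-q[0];u=np.array([-d[1],d[0]])/np.linalg.norm(d);print(n,q.round(1).tolist(),np.linalg.norm(d),yaw(d),q.mean(0)-h*u)
# sheet side edges
s=P([(181,74),(183,250),(593,78),(587,250)],42);print(yaw(s[0]-s[1]),yaw(s[2]-s[3]))
E
```

```text
plate [[481.9, 105.9], [534.2, 111.5]] 52.603174910069264 6.139743648319078 [514.50706487  49.02929003]
sheet [[477.4, 122.9], [540.8, 129.2]] 63.6419551936738 5.716669163296585 [515.58126785  61.36035842]
95.62221936956837 95.48529110820454
```

```bash
python3 -m jog '[[[0.001,0.006,-0.02],[0,0,-0.006],0],[[0.001,0.0126,-0.045],[0,0,-0.006],0],[[0.001,0.0126,-0.065],[0,0,-0.006],0],[[0.001,0.0126,-0.065],[0,0,-0.006],0],[[0.001,0.0126,-0.065],[0,0,-0.006],0]]'
python3 -m jog '[[[0,0,-0.003],[0,0,0],0],[[0,0,-0.003],[0,0,0],0],[[0,0,-0.003],[0,0,0],0]]'
```

```text
time: 15.55
tool_pos: [514.5, 60.6, 65.2]
tcp_rot: [176.3, 89.7, -178.0]
ft_force: [0.3, -0.3, -2.6]
finger_gap: 52.0
time: 15.8
tool_pos: [517.4, 60.5, 65.2]
tcp_rot: [-5.2, 89.9, 0.4]
ft_force: [0.5, 0.5, -1.4]
finger_gap: 52.3
```

```bash
python3 -m jog '[[[0,0,-0.004],[0,0,0],0],[[0,0,-0.008],[0,0,0],0],[[0,0,-0.008],[0,0,0],0],[[0,0,-0.008],[0,0,0],0]]'
python3 -m jog '[[[0,0,-0.002],[0,0,0],0],[[0,0,-0.002],[0,0,0],0]]'
```

```text
time: 16.13
tool_pos: [516.0, 60.6, 55.5]
tcp_rot: [175.3, 90.0, -179.0]
ft_force: [0.1, -0.1, -2.7]
finger_gap: 52.2
time: 16.3
tool_pos: [516.2, 60.6, 53.6]
tcp_rot: [173.6, 90.0, 179.3]
ft_force: [-0.9, -0.2, -1.3]
finger_gap: 52.4
```

```bash
python3 -m jog '[[[-0.0013,0,-0.001],[0,0,0],0],[[-0.0013,0,-0.001],[0,0,0],0],[[-0.0013,0,-0.001],[0,0,0],0]]'
python3 -m jog '[[[0,0,-0.001],[0,0,0],0],[[0,0,-0.001],[0,0,0],0]]'
```

```text
time: 16.55
tool_pos: [514.9, 60.7, 52.8]
tcp_rot: [173.9, 90.0, 179.5]
ft_force: [0.0, -0.0, -1.5]
finger_gap: 52.6
time: 16.72
tool_pos: [515.0, 60.7, 51.8]
tcp_rot: [176.4, 90.0, -178.0]
ft_force: [0.0, -0.3, -1.3]
finger_gap: 52.6
```

```bash
python3 -m jog '[[[0,0,-0.001],[0,0,0],0],[[0,0,-0.001],[0,0,0],0]]'
```

```text
time: 16.88
tool_pos: [515.0, 60.7, 50.7]
tcp_rot: [166.9, 90.0, 172.5]
ft_force: [0.8, -0.2, -2.9]
finger_gap: 52.4
```

```bash
python3 -m jog '[[[0,0,-0.001],[0,0,0],0],[[0,0,-0.001],[0,0,0],0]]'
```

```text
time: 17.05
tool_pos: [515.1, 60.7, 50.7]
tcp_rot: [-176.3, 90.0, -170.6]
ft_force: [-4.8, -1.3, 6.9]
finger_gap: 52.1
```

```bash
python3 -m jog '[[[0,0,-0.0005],[0,0,0],0],[[0,0,-0.0005],[0,0,0],0]]'
```

```text
time: 17.22
tool_pos: [515.2, 60.7, 50.7]
tcp_rot: [-156.6, 90.0, -151.0]
ft_force: [-7.5, 0.2, 11.2]
finger_gap: 52.2
```

```bash
python3 -m jog '[[[0,0,0.001],[0,0,0],0],[[0,0,0.001],[0,0,0],0]]' 20
python3 -m jog '[[[0,0,0.0003],[0,0,0],0.3],[[0,0,0.0003],[0,0,0],0.35],[[0,0,0.0003],[0,0,0],0.5],[[0,0,0.0003],[0,0,0],0.8],[[0,0,0.0003],[0,0,0],1]]'
python3 -m jog '[[[0,0,0.02],[0,0,0],1],[[0,0,0.06],[0,0,0],1],[[0,-0.02,0.1],[0,0,0],1],[[0,-0.05,0.11],[0,0,0],1],[[0,-0.05,0.11],[0,0,0],1]]'
python3 - <<'E'
from h import *
s,c,im=wsnap("w14"); print(s["tool_pos"],s["qd"].round(1),s["ft_force"])
E
```

```text
time: 17.38
tool_pos: [515.4, 60.7, 50.7]
tcp_rot: [-4.3, 90.0, 1.4]
ft_force: [-0.6, -0.5, 3.4]
finger_gap: 52.5
time: 17.8
tool_pos: [515.1, 60.7, 50.7]
tcp_rot: [9.8, 90.0, 15.4]
ft_force: [-0.1, -0.5, 0.3]
finger_gap: 84.4
time: 18.22
tool_pos: [518.3, 6.8, 166.2]
tcp_rot: [-23.9, 89.5, -18.3]
ft_force: [-0.5, -0.0, -0.1]
finger_gap: 85.5
[518.3010342    6.84211823 166.20804301] [ 2.6  2.4  3.5  2.  -2.6  5.1] [-0.46943251 -0.04229441 -0.07823349]
```

View pics/w14.png

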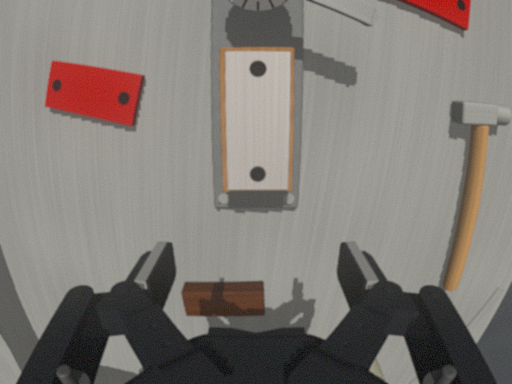

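```bash
python3 - <<'E'
from h import *
c,im=load("w14"); hsv=cv2.cvtColor(im,cv2.COLOR_RGB2HSV)
b=blobs(im.max(2)<80,(240,55,275,185),52,"wrist",c,lo=40); P=np.array([x[2] for x in b]); d=P[0]-P[1]; print(P.tolist(),P.mean(0),np.degrees(np.arctan2(d[1],d[0])))
m=(hsv[...,1]>60); print("sep rim",rect(m,(212,40,302,198),42,"wrist",c))
print("plate",rect((im.min(2)>150)&(hsv[...,1]<50),(219,45,297,193),52,"wrist",c))
save(im,"w14c.png",(205,35,310,215),3.3)
E
```

```text
[[511.2, 106.6], [519.8, 16.9]] [515.5   61.75] 95.47650170131031
sep rim [515.09  62.39 130.06  64.06  95.88]
plate [515.55  62.45 117.92  53.02  95.44]
```

View pics/w14c.png

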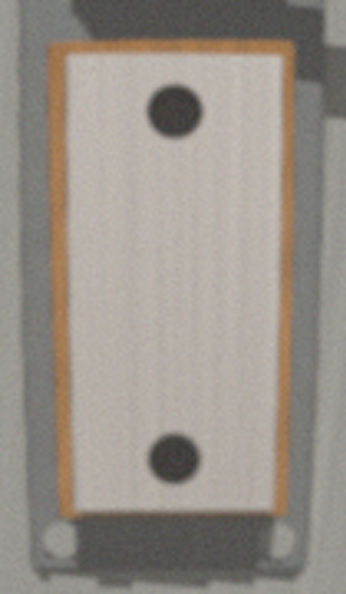

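```bash
python3 -m jog '[[[-0.002,0.03,0.01],[0,0,0.12],1],[[-0.004,0.06,0.02],[0,0,0.24],1],[[-0.006,0.09,0.03],[0,0,0.36],1],[[-0.009,0.12,0.03],[0,0,0.48],1],[[-0.011,0.15,0.03],[0,0,0.6],1]]'
python3 -m jog '[[[-0.001,0.02,0],[0,0,0.12],1],[[-0.001,0.03,0],[0,0,0.24],1],[[-0.001,0.03,0],[0,0,0.36],1],[[-0.001,0.03,0],[0,0,0.48],1],[[-0.001,0.03,0],[0,0,0.6],1]]'
python3 -m jog '[[[0,0,0],[0,0,0.05],1],[[0,0,0],[0,0,0.05],1],[[0,0,0],[0,0,0.05],1]]'
python3 - <<'E'
from h import *
from scipy.spatial.transform import Rotation as R
s,c,im=wsnap("w15"); print(s["tool_pos"],s["qd"].round(1),s["ft_force"])
M=R.from_euler("xyz",s["tcp_rot"],degrees=True).as_matrix();print("jaw",np.degrees(np.arctan2(M[1,2],M[0,2])))
E
```

```text
time: 18.68
tool_pos: [503.4, 162.5, 190.3]
tcp_rot: [106.7, 90.0, 147.0]
ft_force: [0.6, -0.1, -0.1]
finger_gap: 85.1
time: 19.1
tool_pos: [501.9, 191.6, 189.0]
tcp_rot: [113.1, 89.9, -172.0]
ft_force: [-0.0, 0.4, 0.1]
finger_gap: 85.3
time: 19.35
tool_pos: [502.3, 191.0, 189.5]
tcp_rot: [112.8, 89.9, -170.1]
ft_force: [-0.3, 0.3, 0.1]
finger_gap: 85.0
[502.33020085 190.99020005 189.50512497] [-0.2 -0.1 -0.3 -0.   0.1  0.7] [-0.26768459  0.27341512  0.1209163 ]
jaw 77.1664712034278
```

View pics/w15.png

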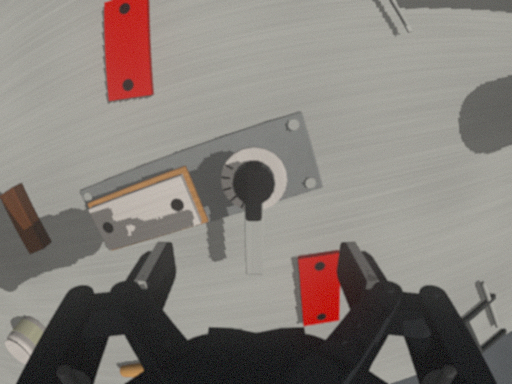

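```bash
python3 - <<'E'
from h import *
c,im=load("w15")
save(im,"w15c.png",(205,135,315,285),4)
E
```

```text
(no output)
```

View pics/w15c.png

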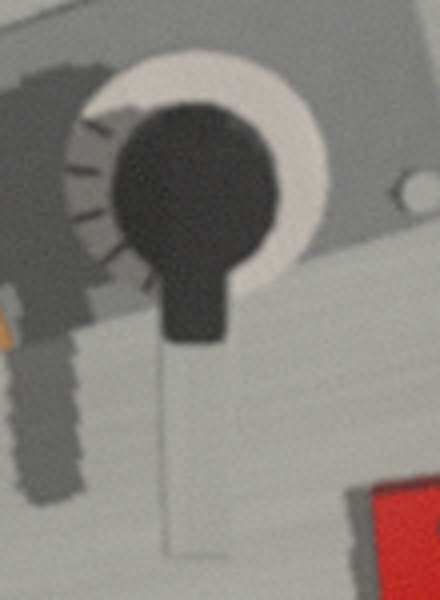

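```bash
python3 - <<'E'
from h import *
c,im=load("w15"); P=lambda p,z: cast("wrist",np.array(p,float)/4+[205,135],z,c)[:,:2].round(1)
print("ring",P([(197.5,181),(66,181),(329,181),(197,50)],52).tolist())
print("disc",P([(195,184),(112,184),(278,184),(195,101)],69).tolist())
b=P([(195,343),(163,335),(227,335)],98); print("bar end",b.tolist())
a=P([(163,420),(230,420),(167,553),(229,553)],60); a2=a.reshape(2,2,2).mean(1); d=a2[1]-a2[0];print("arm",a2,np.degrees(np.arctan2(d[1],d[0])))
u=np.array([np.cos(np.radians(-12.5)),np.sin(np.radians(-12.5))]); print("axis from bar end",b[0]-23*u)
print("axis from arm tip", a2[1]-106*u)
E
```

```text
ring [[504.2, 188.3], [497.2, 157.4], [511.1, 219.1], [473.1, 195.3]]
disc [[499.8, 188.8], [495.6, 170.6], [503.9, 207.0], [481.1, 193.1]]
bar end [[525.1, 183.3], [521.8, 177.2], [524.8, 190.2]]
arm [[562.9  174.6 ]
 [602.8  165.85]] -12.36906152592551
axis from bar end [502.64519184 188.27811112]
axis from arm tip [499.31262325 188.79259908]
```

```bash
python3 -m jog '[[[0,-0.002,-0.03],[0,0,0.005],0.3],[[0,-0.002,-0.06],[0,0,0.005],0.3],[[0,-0.002,-0.085],[0,0,0.005],0.3],[[0,-0.002,-0.085],[0,0,0.005],0.3],[[0,-0.002,-0.085],[0,0,0.005],0.3]]' 25
python3 -m jog '[[[0,0,-0.006],[0,0,0],0.3],[[0,0,-0.012],[0,0,0],0.3],[[0,0,-0.018],[0,0,0],0.3],[[0,0,-0.018],[0,0,0],0.3]]'
python3 - <<'E'
from h import *
from scipy.spatial.transform import Rotation as R
s,c,im=wsnap("w16"); print(s["tool_pos"],s["qd"].round(1),s["ft_force"])
M=R.from_euler("xyz",s["tcp_rot"],degrees=True).as_matrix();print("jaw",np.degrees(np.arctan2(M[1,2],M[0,2])))
E
```

```text
time: 19.82
tool_pos: [501.5, 188.3, 104.2]
tcp_rot: [116.5, 89.8, -166.0]
ft_force: [-0.7, 0.1, 0.4]
finger_gap: 55.6
time: 20.15
tool_pos: [502.9, 188.6, 87.2]
tcp_rot: [121.2, 90.0, -161.2]
ft_force: [0.1, 0.4, -0.1]
finger_gap: 55.5
[502.90869029 188.64702899  87.23577848] [ 0.  -0.3 -0.1  0.   1.2 -0.1] [ 0.12781436  0.43285912 -0.08241053]
jaw 77.54349284119041
```

View pics/w16.png

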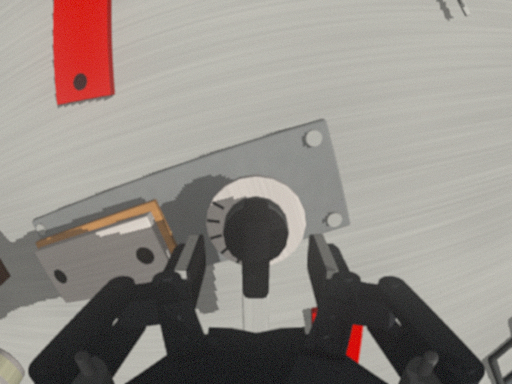

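```bash
python3 -m jog '[[[-0.001,0,-0.005],[0,0,0],0.1],[[-0.001,0,-0.005],[0,0,0],-0.1],[[-0.001,0,-0.005],[0,0,0],-0.3],[[-0.001,0,-0.005],[0,0,0],-0.45],[[-0.001,0,-0.005],[0,0,0],-0.55]]' 25
python3 -m jog '[[[0,0,0],[0,0,0],-0.65],[[0,0,0],[0,0,0],-0.75],[[0,0,0],[0,0,0],-0.75]]' 20
python3 - <<'E'
from h import *
s=r.sense();print(s["tool_pos"],s["ft_force"],s["wrist_torque"],s["finger_gap"])
E
```

```text
time: 20.62
tool_pos: [502.2, 188.7, 82.9]
tcp_rot: [-67.8, 90.0, 9.8]
ft_force: [-0.1, -0.2, -0.4]
finger_gap: 19.4
time: 20.87
tool_pos: [502.2, 188.5, 83.0]
tcp_rot: [-135.2, 90.0, -57.7]
ft_force: [-1.1, -2.7, 2.4]
finger_gap: 13.5
[502.19397117 188.46706243  82.97068614] [-1.10038317 -2.72593669  2.39611896] [-0.28074437  0.21467687 -0.1121334 ] 13.5166644221379
```

```bash
cat > t.py <<'E'
from h import *
from scipy.spatial.transform import Rotation as R
s=r.sense();M=R.from_euler("xyz",s["tcp_rot"],degrees=True).as_matrix()
print("jaw",np.degrees(np.arctan2(M[1,2],M[0,2])).round(2),"Tz",s["wrist_torque"].round(3),"F",s["ft_force"].round(1),"gap",s["finger_gap"].round(1),s["tool_pos"].round(1),s["time"])
E
python3 -m jog '[[[0,0,0],[0,0,0],-0.9],[[0,0,0],[0,0,0],-0.9],[[0,0,0],[0,0,0],-0.9]]' 70 >/dev/null; python3 t.py
python3 -m jog '[[[0,0,0],[0,0,-0.1],-0.9],[[0,0,0],[0,0,-0.1],-0.9]]' >/dev/null; python3 t.py
python3 -m jog '[[[0,0,0],[0,0,-0.1],-0.9],[[0,0,0],[0,0,-0.1],-0.9]]' >/dev/null; python3 t.py
```

```text
Traceback (most recent call last):
  File "t.py", line 4, in <module>
    print("jaw",np.degrees(np.arctan2(M[1,2],M[0,2])).round(2),"Tz",s["wrist_torque"].round(3),"F",s["ft_force"].round(1),"gap",s["finger_gap"].round(1),s["tool_pos"].round(1),s["time"])
                                                                                                                                ^^^^^^^^^^^^^^^^^^^^^
AttributeError: 'float' object has no attribute 'round'
Traceback (most recent call last):
  File "t.py", line 4, in <module>
    print("jaw",np.degrees(np.arctan2(M[1,2],M[0,2])).round(2),"Tz",s["wrist_torque"].round(3),"F",s["ft_force"].round(1),"gap",s["finger_gap"].round(1),s["tool_pos"].round(1),s["time"])
                                                                                                                                ^^^^^^^^^^^^^^^^^^^^^
AttributeError: 'float' object has no attribute 'round'
Traceback (most recent call last):
  File "t.py", line 4, in <module>
    print("jaw",np.degrees(np.arctan2(M[1,2],M[0,2])).round(2),"Tz",s["wrist_torque"].round(3),"F",s["ft_force"].round(1),"gap",s["finger_gap"].round(1),s["tool_pos"].round(1),s["time"])
                                                                                                                                ^^^^^^^^^^^^^^^^^^^^^
AttributeError: 'float' object has no attribute 'round'
```

```bash
sed -i 's/s\["finger_gap"\].round(1)/round(s["finger_gap"],1)/' t.py; python3 t.py
for i in 1; do :; done
python3 -m jog '[[[0,0,0],[0,0,-0.05],-0.9],[[0,0,0],[0,0,-0.05],-0.9]]' >/dev/null; python3 t.py
```

```text
jaw 65.84 Tz [-0.321  0.448  0.109] F [-2.2 -2.2  5.6] gap 12.6 [502.3 188.7  83.1] 21.45
jaw 63.18 Tz [-0.281  0.315  0.067] F [-2.5 -1.3  5.2] gap 12.7 [502.3 188.7  83.1] 21.6167
```

```bash

python3 -m jog '[[[0,0,0],[0,0,-0.07],-0.9],[[0,0,0],[0,0,-0.07],-0.9]]' >/dev/null; python3 t.py
python3 -m jog '[[[0,0,0],[0,0,-0.07],-0.9],[[0,0,0],[0,0,-0.07],-0.9]]' >/dev/null; python3 t.py
python3 -m jog '[[[0,0,0],[0,0,-0.07],-0.9],[[0,0,0],[0,0,-0.07],-0.9]]' >/dev/null; python3 t.py
python3 -m jog '[[[0,0,0],[0,0,-0.07],-0.9],[[0,0,0],[0,0,-0.07],-0.9]]' >/dev/null; python3 t.py
python3 -m jog '[[[0,0,0],[0,0,-0.07],-0.9],[[0,0,0],[0,0,-0.07],-0.9]]' >/dev/null; python3 t.py
```

```text
jaw 59.11 Tz [-0.129  0.298 -0.008] F [-1.7 -1.3  5.4] gap 12.6 [502.3 188.8  83.1] 21.7833
jaw 55.13 Tz [-0.134  0.28   0.024] F [-2.1 -1.4  5.7] gap 12.6 [502.3 188.8  83.1] 21.95
jaw 51.16 Tz [-0.104  0.274  0.189] F [-2.  -1.   5.2] gap 12.6 [502.4 188.9  83.1] 22.1167
jaw 47.18 Tz [-0.101  0.185  0.242] F [-1.3 -1.2  5. ] gap 12.4 [502.4 188.9  83.1] 22.2833
jaw 43.2 Tz [-0.049  0.172  0.182] F [-1.2  0.5  5.9] gap 12.1 [502.5 189.   83.1] 22.45
```

```bash

python3 -m jog '[[[0,0,0],[0,0,-0.07],-0.9],[[0,0,0],[0,0,-0.07],-0.9]]' >/dev/null; python3 t.py
python3 -m jog '[[[0,0,0],[0,0,-0.07],-0.9],[[0,0,0],[0,0,-0.07],-0.9]]' >/dev/null; python3 t.py
python3 -m jog '[[[0,0,0],[0,0,-0.07],-0.9],[[0,0,0],[0,0,-0.07],-0.9]]' >/dev/null; python3 t.py
python3 -m jog '[[[0,0,0],[0,0,-0.07],-0.9],[[0,0,0],[0,0,-0.07],-0.9]]' >/dev/null; python3 t.py
python3 -m jog '[[[0,0,0],[0,0,-0.07],-0.9],[[0,0,0],[0,0,-0.07],-0.9]]' >/dev/null; python3 t.py
python3 -m jog '[[[0,0,0],[0,0,-0.07],-0.9],[[0,0,0],[0,0,-0.07],-0.9]]' >/dev/null; python3 t.py
python3 - <<'E'
from h import *
s,c,im=wsnap("w17"); save(vision.snapshot("top"),"t17.png",(150,130,290,235),5.5)
E
```

```text
jaw 39.21 Tz [0.107 0.056 0.044] F [-0.1  1.5  5. ] gap 12.4 [502.5 189.   83.1] 22.6167
jaw 35.22 Tz [ 0.225 -0.069  0.06 ] F [0.5 1.3 4. ] gap 12.5 [502.6 189.   83.1] 22.7833
jaw 31.23 Tz [ 0.282 -0.131  0.189] F [-0.   1.7  5.7] gap 12.6 [502.6 189.   83.1] 22.95
jaw 27.25 Tz [ 0.396 -0.299  0.182] F [1.7 2.2 4.8] gap 12.8 [502.7 189.1  83.1] 23.1167
jaw 23.25 Tz [ 0.518 -0.462  0.258] F [3.6 3.  4.5] gap 12.5 [502.7 189.1  83.1] 23.2833
jaw 19.24 Tz [ 0.598 -0.564  0.233] F [3.2 3.9 3.1] gap 12.7 [502.8 189.1  83.1] 23.45
```

View pics/w17.png

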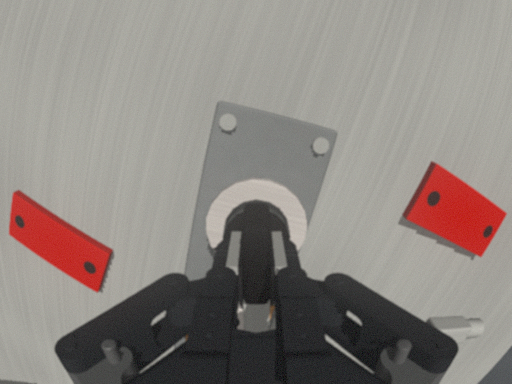

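```bash

python3 -m jog '[[[0,0,0],[0,0,-0.06],-0.9],[[0,0,0],[0,0,-0.06],-0.9]]' >/dev/null; python3 t.py
python3 -m jog '[[[0,0,0],[0,0,-0.06],-0.9],[[0,0,0],[0,0,-0.06],-0.9]]' >/dev/null; python3 t.py
python3 -m jog '[[[0,0,0],[0,0,-0.06],-0.9],[[0,0,0],[0,0,-0.06],-0.9]]' >/dev/null; python3 t.py
python3 -m jog '[[[0,0,0],[0,0,-0.04],-0.9],[[0,0,0],[0,0,-0.04],-0.9]]' >/dev/null; python3 t.py
python3 - <<'E'
from h import *
s,c,im=wsnap("w18"); im=vision.snapshot("top"); save(im,"t18f.png"); save(im,"t18.png",(150,130,290,235),5.5); save(vision.snapshot("scene"),"s18.png",(210,140,350,245),5.5)
E
```

```text
jaw 15.83 Tz [ 0.605 -0.613  0.077] F [3.5 3.2 4.1] gap 12.7 [502.8 189.1  83.1] 23.7167
jaw 12.39 Tz [ 0.631 -0.667  0.04 ] F [4.6 4.4 3.5] gap 12.7 [502.9 189.2  83.1] 23.8833
jaw 8.95 Tz [ 0.689 -0.673  0.045] F [3.4 4.1 2.9] gap 12.9 [502.9 189.1  83.1] 24.05
jaw 6.73 Tz [ 0.631 -0.693  0.113] F [4.5 5.  2.9] gap 12.4 [503.  189.1  83.2] 24.2167
```

View pics/t18.png

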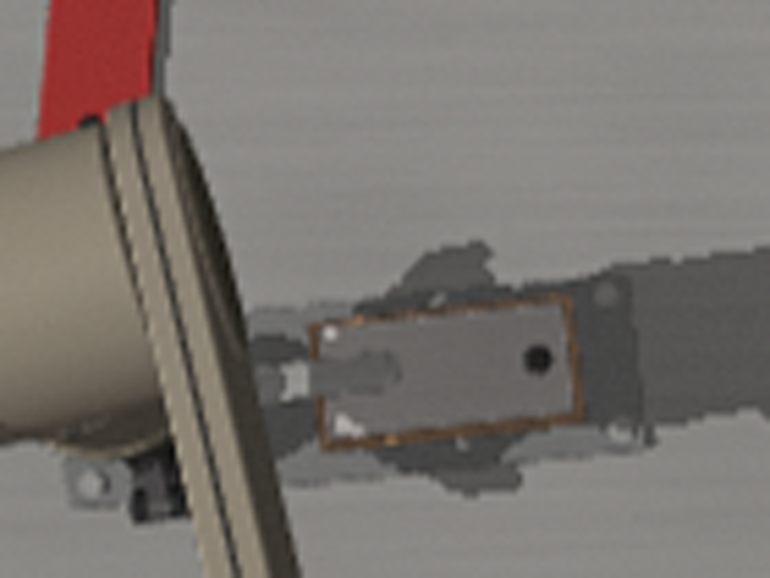

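View pics/s18.png

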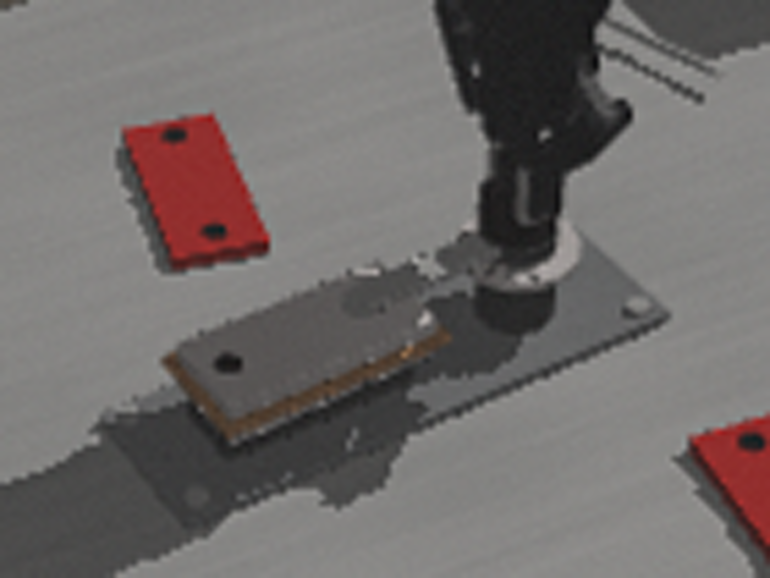

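View pics/w18.png

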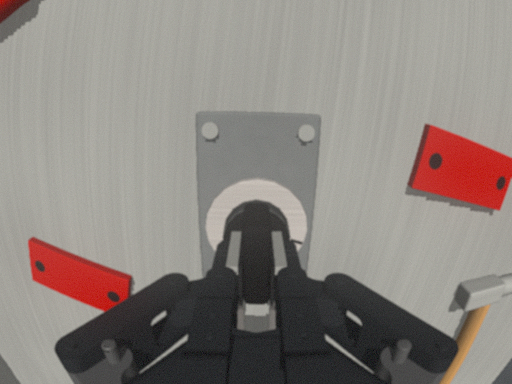

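```bash
python3 - <<'E'
from h import *
im=np.ascontiguousarray(cv2.imread("pics/t18f.png")[...,::-1]); save(im,"t18z.png",(195,175,262,220),11)
E
```

```text
(no output)
```

View pics/t18z.png

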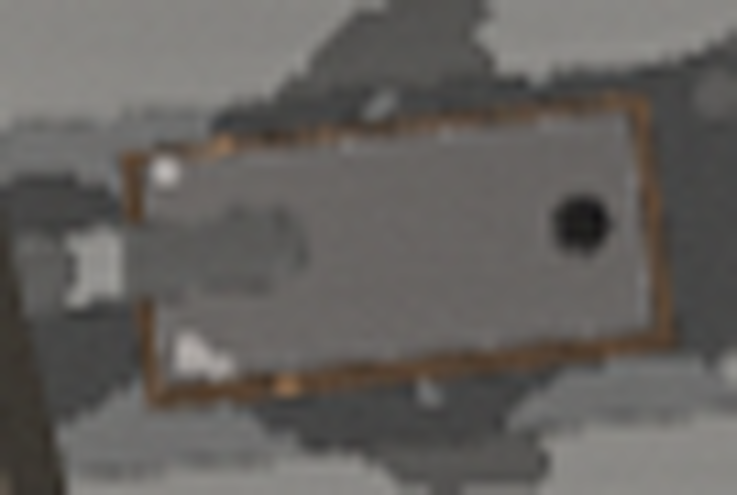

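```bash
python3 - <<'E'
from h import *
c=cam("top"); P=lambda p,z: cast("top",np.array(p,float)/11+[195,175],z,c)[:,:2]
a=P([(95,266),(190,254),(262,248),(307,245)],60); print(a.round(1).tolist())
for i,j in((0,1),(0,2),(0,3)): d=a[j]-a[i];print(np.degrees(np.arctan2(d[1],d[0])))
q=P([(125,157),(153,402),(645,98),(672,340)],42); l=q[:2].mean(0);rr=q[2:].mean(0);d=rr-l
print("sep axis",np.degrees(np.arctan2(d[1],d[0])),"centre",q.mean(0))
n=np.array([-d[1],d[0]])/np.linalg.norm(d); print("arm offsets from sep axis",[float((x-l)@n) for x in a])
E
```

```text
[[509.6, 134.6], [512.2, 111.9], [513.4, 94.6], [514.0, 83.9]]
-83.50338023687546
-84.56069771009348
-85.06004577485963
sep axis -84.07487128653146 centre [514.49525995  62.27794392]
arm offsets from sep axis [2.587005981844385, 2.8149113357357, 2.2469099436216147, 1.7119695581729897]
```

```bash
python3 -m jog '[[[0,0,0],[0,0,-0.018],-0.9],[[0,0,0],[0,0,-0.018],-0.9],[[0,0,0],[0,0,-0.018],-0.9]]' >/dev/null; python3 t.py;python3 t.py
```

```text
jaw 5.83 Tz [ 0.727 -0.788  0.194] F [5.1 5.6 3.5] gap 12.8 [503.  189.2  83.1] 24.6167
jaw 5.83 Tz [ 0.727 -0.788  0.194] F [5.1 5.6 3.5] gap 12.8 [503.  189.2  83.1] 24.6167
```

```bash
python3 -m jog '[[[0,0,0],[0,0,0],-0.9],[[0,0,0],[0,0,0],-0.9],[[0,0,0],[0,0,0],-0.9],[[0,0,0],[0,0,0],-0.9]]' >/dev/null; python3 t.py
python3 - <<'E'
from h import *
from bench import order
s,c,im=wsnap("w19"); im=vision.snapshot("top"); save(im,"t19.png",(195,175,262,220),11)
print(order.hand_in())
E
python3 t.py
```

```text
jaw 5.84 Tz [ 0.673 -0.777  0.212] F [4.4 4.3 3.7] gap 12.9 [503.  189.2  83.1] 24.95
the job is handed in; nothing more can be done
None
the job is handed in; nothing more can be done
```

View pics/t19.png

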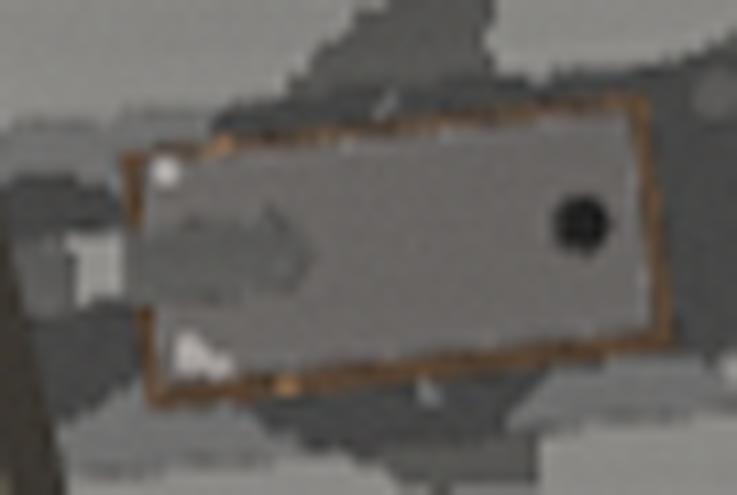

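The job is handed in, at about 25 s of the 72 s allowed, with the gripper still holding the knob at the third stop. I laid the separator on the saddle plate and the second plate on the separator, lowering each until it touched before letting go. Then I turned the knob clockwise, feeling a click at about 24° and again at about 48°.

**Stack:** The wrist view after release put the separator at about (515, 62) mm, turned 95.8°. The upper plate was at (515.5, 61.8) mm, turned 95.5°, with the separator's rim showing all round. The lower plate was already turned about 1.5° from the fixture when I started, so I squared the stack to the fixture.

**Knob:**
- **Angle:** The hand turned 71.7° from home against the nominal 72°. I did not measure the knob itself separately.
- **Torque:** It was rising through 0.19–0.21 N m, slightly above the 0.16 N m given for the third stop. That could be sensor bias or being just past the stop.
- **Keeper arm:** About 1° short of the final angle, the top view put it at −83.5° to −85° against −84.1° for the stack axis, so the two are parallel. It also read about 2 mm to one side, which is within the calibration error. The last picture shows the arm still lying straight over the stack.

**Side force and bystanders:** About 6 N of side force remains on the grip, well inside the limits. I never reached for the tin, hammer, screwdriver or red plates.

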